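# Put the strap-end press away

### The job

Put the leather bench's press away for the night: hang every pointed steel strap-end die from the bench over the rail's bar, crown up and astride it, and shut the press guard's door until it clicks home on its catch. Once the door is shut, take the locking pin from its wooden block and push it down through the fork and the door's lug until its flange sits flush on the fork, let go of everything, and leave the other things on the bench where they are.

Things in the scene. Friction and masses are not known exactly. Their poses are not given: they have to be found in the camera images.
- die1: strap-end cutting die: pointed arch of 5 mm bare steel strip 40 mm wide (its y), standing open side down on its two legs; 52 mm high, 48 mm over the legs' outsides (its x), 38 mm between them, 28 mm at the thickened lowest 16 mm. Legs have flat parallel outsides up to 34 mm, above that a roof-shaped crown (34 deg slopes). 0.17 kg. Origin midway between the leg ends, z up. May be absent
- die1_crook (a point): point inside the crown of die1, 39 mm above its origin: the axis of the rail's bar passes through it (along the die's y) when the die hangs fully down on the bar
- die2: strap-end cutting die: pointed arch of 5 mm bare steel strip 40 mm wide (its y), standing open side down on its two legs; 52 mm high, 48 mm over the legs' outsides (its x), 38 mm between them, 28 mm at the thickened lowest 16 mm. Legs have flat parallel outsides up to 34 mm, above that a roof-shaped crown (34 deg slopes). 0.17 kg. Origin midway between the leg ends, z up. May be absent
- die2_crook (a point): point inside the crown of die2, 39 mm above its origin: the axis of the rail's bar passes through it (along the die's y) when the die hangs fully down on the bar
- die3: strap-end cutting die: pointed arch of 5 mm bare steel strip 40 mm wide (its y), standing open side down on its two legs; 58 mm high, 48 mm over the legs' outsides (its x), 38 mm between them, 28 mm at the thickened lowest 16 mm. Legs have flat parallel outsides up to 40 mm, above that a roof-shaped crown (34 deg slopes). 0.17 kg. Origin midway between the leg ends, z up. May be absent
- die3_crook (a point): point inside the crown of die3, 45 mm above its origin: the axis of the rail's bar passes through it (along the die's y) when the die hangs fully down on the bar
- die4: strap-end cutting die: pointed arch of 5 mm bare steel strip 40 mm wide (its y), standing open side down on its two legs; 58 mm high, 48 mm over the legs' outsides (its x), 38 mm between them, 28 mm at the thickened lowest 16 mm. Legs have flat parallel outsides up to 40 mm, above that a roof-shaped crown (34 deg slopes). 0.17 kg. Origin midway between the leg ends, z up. May be absent
- die4_crook (a point): point inside the crown of die4, 45 mm above its origin: the axis of the rail's bar passes through it (along the die's y) when the die hangs fully down on the bar
- die5: strap-end cutting die: pointed arch of 5 mm bare steel strip 40 mm wide (its y), standing open side down on its two legs; 58 mm high, 48 mm over the legs' outsides (its x), 38 mm between them, 28 mm at the thickened lowest 16 mm. Legs have flat parallel outsides up to 40 mm, above that a roof-shaped crown (34 deg slopes). 0.17 kg. Origin midway between the leg ends, z up. May be absent
- die5_crook (a point): point inside the crown of die5, 45 mm above its origin: the axis of the rail's bar passes through it (along the die's y) when the die hangs fully down on the bar
- rail: fixed rail: bare steel bar 12 mm thick along the rail's own y, its axis 150 mm above the bench, between two wooden posts (18 x 14 mm, 170 mm high, inner faces 320 mm apart) on feet 110 mm long in x and 14 mm high. Origin on the bench under the middle of the bar, z up
- press: fixed green hand press, 282 mm high with lever right rear, in a low guard of clear panels (150 mm). Origin on the bench under the middle of the shut door; x into the press, y to the catch post (robot's left). Press head 80 to 230 mm behind the door, y within 30 mm. Catch post y 131 to 151 mm, 188 mm high; steel fork on it at y 109 mm: two level plates 40 x 44 x 8 mm, undersides at z 150 and 176 mm
- guard_door (a joint): guard door angle about its upright hinge, rad: 0 shut and seated, grows as the free edge swings out towards the robot, limit 1.3. Slight friction, stays where left; over the last 0.06 rad a sprung ball catch first resists (about 4 N at the free edge), then pulls it home to 0 and holds it
- guard_hinge (a point): point on the door's hinge axis, 80 mm above the bench, 115 mm right (press -y) of the press origin; axes as the press's
- door_face (a point): point to push on the door's outer face, 120 mm from the hinge axis, 125 mm above the bench. Axes as the door's: y from hinge to free edge, x the way to push (the press's x when shut). Door: panel 190 mm wide, 8 mm thick, 20 to 145 mm above the bench, grey rim, clear window; above its free end a lug up to 172 mm
- fork_hole (a point): centre of the mouth of the upright 14.5 mm hole on the upper face of the fork's upper plate, 184 mm above the bench; a like hole in line through the lower plate. The door's lug (level 10 mm plate, 15.5 mm hole 224 mm from the hinge axis) lies between them, hole in line, when the door is shut. Axes as the press's. The pin's foot is 44 mm below this point when its flange is home
- pin: bare steel locking pin, upright at the start in a fixed wooden block 56 x 56 x 48 mm (15 mm hole, flange resting on its top, foot 4 mm above the bench). Shank 12 mm thick, 44 mm long, tapered foot; flange 28 mm across, 4 mm thick; round grip above it 20 mm across, 26 mm high; 74 mm in all, 0.11 kg. Origin at the foot, z to the head
- ring_die: round steel ring die, 56 mm across and 32 mm high, lying on the bench; stays where it is (origin on its underside)
- glue_jar: small amber jar, 52 mm across, 65 mm high; stays where it is (origin on its underside)
- rivet_tin: flat round aluminium tin, 64 mm across, 28 mm high, standing under the rail; stays where it is (origin on its underside)
- slicker: turned dark wood edge slicker, 38 mm across, 76 mm high, upright; stays where it is (origin on its underside)
- burnish_block: dark wood block 50 x 90 x 30 mm; stays where it is (origin on its underside)
- mallet: hammer-shaped mallet lying at the back of the bench; stays where it is
- awl: awl with a light wooden handle lying near the robot; stays where it is
Not all that is in view belongs to the job. What is shaped like the die5 but green or pink is not meant.

How it is judged:
On the way, in this order (a step that is already met when the one before it is completed fails the run):
1. the guard door is shut and seated on its catch (value of joint guard_door below 0.015 rad), for 0.3 s.
2. the pin is home through fork and lug, with the door still shut (value of joint guard_door below 0.015 rad and horizontal distance between pin and fork_hole below 0.004 m and z of pin in the frame of fork_hole between -0.048 and -0.041 m and angle between the z axis of pin and the z axis of press, either way round below 0.08 rad and linear speed of pin below 0.03 m/s), for 0.2 s.
At the end, for the whole second after the job is handed in: every die present hangs at rest astride the bar, fully down (crook within 12 mm across and 8 mm in height of its axis, tilt under 28 deg); the door is shut on its catch (below 0.015 rad); the pin stands through fork and lug, flange within 4 mm of the fork, upright within 4.5 deg; all released (all of step 2 and x of die1_crook in the frame of rail between -0.012 and 0.012 m and y of die1_crook in the frame of rail between -0.155 and 0.155 m and z of die1_crook in the frame of rail between 0.142 and 0.158 m and angle between each of die1, die2, die3, die4, die5's own z axis and vertical below 0.5 rad and linear speed of each of die1, die2, die3, die4, die5 below 0.03 m/s and contact force between each of die1, die2, die3, die4, die5 and rail above 0.3 N and x of die2_crook in the frame of rail between -0.012 and 0.012 m and y of die2_crook in the frame of rail between -0.155 and 0.155 m and z of die2_crook in the frame of rail between 0.142 and 0.158 m and x of die3_crook in the frame of rail between -0.012 and 0.012 m and y of die3_crook in the frame of rail between -0.155 and 0.155 m and z of die3_crook in the frame of rail between 0.142 and 0.158 m and x of die4_crook in the frame of rail between -0.012 and 0.012 m and y of die4_crook in the frame of rail between -0.155 and 0.155 m and z of die4_crook in the frame of rail between 0.142 and 0.158 m and x of die5_crook in the frame of rail between -0.012 and 0.012 m and y of die5_crook in the frame of rail between -0.155 and 0.155 m and z of die5_crook in the frame of rail between 0.142 and 0.158 m); the robot touches nothing.
It fails at once if a bystander is moved more than 4 cm (distance of any of ring_die, glue_jar, rivet_tin, slicker, burnish_block, mallet, awl from where it was at the start of the episode above 0.04 m).
Of die1, die2, die3, die4, die5 only 3 to 5 are there at a start; the rules pass over those that are not, and their reading is None.
At some moment in a run one of die1, die2, die3, die4, die5 may be knocked a few centimetres aside while the robot is not near it.
It also fails if it takes over 210 s, if anything falls off the work surface, if the arm or the gripper's body presses on something with over 40 N, if the wrist force passes 120 N, or if a joint passes its speed limit or range.

### The arm

A 6-joint arm with a two-finger parallel gripper is mounted at the origin on the work surface. World frame = base frame: x ahead of the robot, y to its left, z up, the work surface at z = 0. Lengths are in m, angles in rad, forces in N, time in s.
With the tool pointing down it reaches from about 0.35 to 0.85 m from the base axis. Payload 8.1 kg.
Tool frame: the origin (TCP) lies between the finger pads; the fingertips stand 25 mm ahead of it and the grasp point (between the pads) lies 6 mm ahead of it; z points along the fingers, y is the line along which they close (so a half turn about z gives the same grasp; the last joint's range is limited). The gripper opens to 93 mm and grips with 3 to 60 N. Pads are 15 mm wide; open, the fingers measure 128 mm over their backs; the gripper's body (75 mm by 188 mm) begins 65 mm behind the grasp point.
Start: joints at [1.163, 0.13, 1.488, -0, 1.523, -0.085], TCP at [0.19, 0.569, 0.22] pointing down, gripper open.
Joint ranges: [-2.96, 2.96], [-0.89, 2.26], [0.02, 2.5], [-1.34, 4.48], [0, 2.73], [-2.66, 2.66]. Speed limits (rad/s): [2.39, 2.39, 2.79, 3.14, 3.14, 3.14].

### API

Orientations are given as a rotation vector (axis times angle).
In Python, from plant import robot gives the robot as it stands.
- The arm moves only by the tool arm_command, never from a script. Its argument "increments" is text: rows parted by semicolons, each of 5 numbers parted by spaces: the closure, from 0 (fully open) to 1 (shut), then the shift along the tool's x, y, z in mm, then the turn about the tool's z in rad. A call has 1 to 5 rows; each row is the pose to reach, as a shift and turn from the pose commanded when the call began, along the tool's axes at that moment; what a row does not reach only later rows make up. A row lasts 1/10 s, in which the tool goes at most 50 mm and 8.59 degrees, less where a joint would pass 70% of its speed; a pose out of reach is approached as far as the arm can. A call with a gripper value outside its range is refused whole. The fingers move at their own pace and stop on an object; "grip_force" is the grip in N (left out, the last holds). Time passes only in rows, so rows that repeat a pose let the fingers close. It gives the time, the measured TCP pose, the force, the opening and the grip force at its end, in the units of the state.
- robot.read_state(): the state, without advancing time (a new reading comes with each control period).
- robot.read_camera(name): name is "scene" or "top"; returns the picture (420x560x3 uint8, blue, green, red); there is no depth.
- robot.camera_model(name): a dict with "fx", "fy", "cx", "cy" (pixels), "D" ([k1, k2, p1, p2, k3] as OpenCV has them; the pictures are not rectified), "eye" and "rotation" of the camera in the world. Camera axes: x right, y down, z forward; pixel columns grow to the right and rows downward; lengths in m; the calibration is good to about 2 mm. A picture is of the moment at which its call begins. camera_model takes no time and is no camera call.
- robot.close_job(): hands the job in; it is judged then, once.
The state is a dict: "t": time; "q": joint angles; "dq": joint speeds; "joint_torque": joint torques, N m; "tool_pos": TCP position; "orientation": TCP orientation; "force": force on the tool from outside, world axes, zero at the start; "wrist_torque": the same for the moment, N m; "opening": finger opening in m; "gripper_force": force on a finger pad.
Only numpy, scipy, OpenCV 4.12 (cv2) and the standard library are available. Lean on these libraries where they do the work, as an engineer would, in place of code of your own. Each camera call takes 0.05 s, during which the arm holds its last target. There are 200 camera calls.

## Working session

There is one attempt and no reset: what is moved stays moved. The work goes in short steps, Python scripts to look and compute and a tool call to move; the robot and the scene stay as the last step left them, time stands still between calls to the robot, and variables do not carry over. Pictures are saved under pics/ and viewed, at most 14 in all, crops included, and the job is handed in when it is done.

Besides the shell and the picture viewer there is one more tool, called in YAML: its name, and indented under it one key for each argument. arm_command: Moves the arm, as the interface text tells. Its arguments: {"type":"object","properties":{"increments":{"type":"string"},"grip_force":{"type":"number"}},"required":["increments"]}

```bash
ls; mkdir -p pics; cat > h.py <<'E'
import numpy as np, cv2
from plant import robot
def shot(name,fn,crop=None,scale=1):
    im=robot.read_camera(name)
    cv2.imwrite('pics/raw_'+fn,im)
    if crop: x0,y0,x1,y1=crop; im=im[y0:y1,x0:x1]
    if scale!=1: im=cv2.resize(im,None,fx=scale,fy=scale,interpolation=cv2.INTER_CUBIC)
    cv2.imwrite('pics/'+fn,im)
def ray(name,uv):
    m=robot.camera_model(name); K=np.array([[m['fx'],0,m['cx']],[0,m['fy'],m['cy']],[0,0,1.]])
    p=cv2.undistortPoints(np.array([[uv]],float),K,np.array(m['D'],float))[0,0]
    R=np.array(m['rotation'],float)
    if R.size==3: R=cv2.Rodrigues(R)[0]
    return np.array(m['eye'],float),R@np.array([p[0],p[1],1.])
def onz(name,uv,z):
    e,d=ray(name,uv); return e+d*(z-e[2])/d[2]
def tri(obs):
    A=np.zeros((3,3));b=np.zeros(3);L=[]
    for n,uv in obs:
        e,d=ray(n,uv); d/=np.linalg.norm(d); P=np.eye(3)-np.outer(d,d); A+=P;b+=P@e; L.append((e,P))
    x=np.linalg.solve(A,b); return x,[round(float(np.linalg.norm(P@(x-e)))*1000,1) for e,P in L]
def proj(name,X):
    m=robot.camera_model(name); K=np.array([[m['fx'],0,m['cx']],[0,m['fy'],m['cy']],[0,0,1.]])
    R=np.array(m['rotation'],float)
    if R.size==3: R=cv2.Rodrigues(R)[0]
    X=(np.atleast_2d(X)-np.array(m['eye']))@R
    return cv2.projectPoints(X.reshape(-1,1,3),np.zeros(3),np.zeros(3),K,np.array(m['D'],float))[0][:,0]
E
python3 - <<'E'
from h import *
shot('scene','s0.png',scale=1.42); shot('top','t0.png',scale=1.42)
for n in('scene','top'): print(robot.camera_model(n))
s=robot.read_state();print(s)
E
```

```text
pics
{'fx': 473.6223451267167, 'fy': 473.6223451267167, 'cx': 284.22172861920615, 'cy': 207.7353307133011, 'D': array([-0.12060152,  0.        ,  0.        ,  0.        ,  0.        ]), 'eye': array([ 1.42786566, -0.49922732,  0.95572093]), 'rotation': array([-1.99973946, -1.10482099,  0.5469621 ])}
{'fx': 530.9714695430699, 'fy': 530.9714695430699, 'cx': 274.5368014045148, 'cy': 217.60936718520588, 'D': array([0.01522013, 0.        , 0.        , 0.        , 0.        ]), 'eye': array([0.29246095, 0.04784306, 1.46711313]), 'rotation': array([-2.13444428,  2.11959089, -0.19081621])}
{'t': 0.1, 'q': array([ 1.16259057e+00,  1.31096637e-01,  1.48914451e+00,  5.93392142e-06,
        1.52303082e+00, -8.54011442e-02]), 'dq': array([ 0.00028204,  0.00026756, -0.00291109,  0.00150629,  0.00114555,
       -0.0012447 ]), 'joint_torque': array([ 3.94205081e-04, -5.61336744e+01, -4.93098164e+01,  7.69520109e-02,
        2.91266508e-02, -6.73726367e-05]), 'tool_pos': array([0.19010941, 0.56854449, 0.2187    ]), 'orientation': array([-5.04795052e-01, -3.10034935e+00,  2.55531389e-03]), 'force': array([ 0.07019219,  0.05020028, -0.14249654]), 'wrist_torque': array([ 0.02203153, -0.01888794, -0.0200969 ]), 'gripper_force': 0.0, 'opening': 0.09278976051832115}
```

View pics/s0.png

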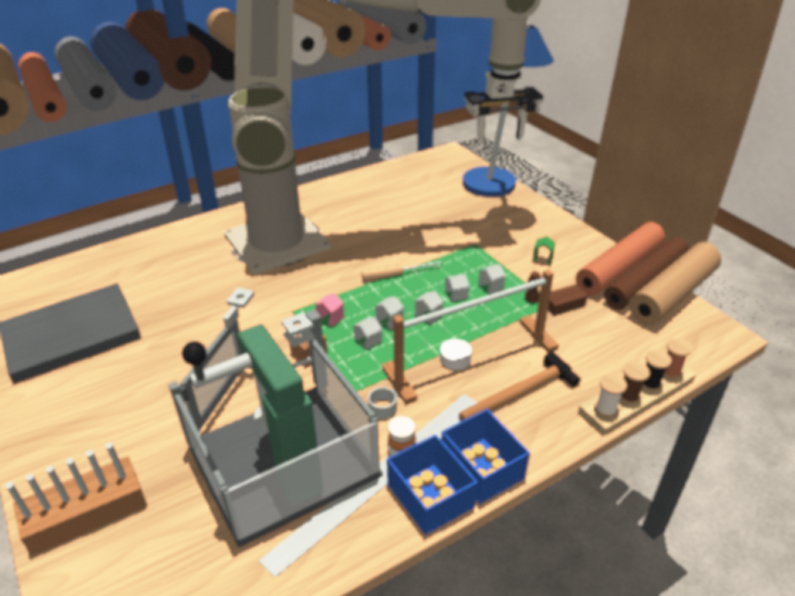

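View pics/t0.png

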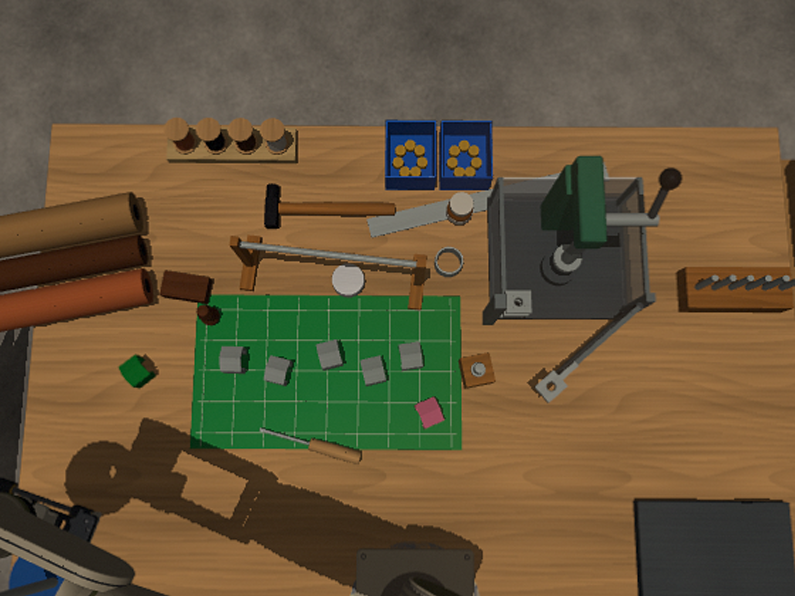

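```bash
python3 - <<'E'
from h import *
for n in('scene','top'):
    print(n,ray(n,(280,210))); print(proj(n,[[.5,0,0],[.19,.569,.19],[0.6,0,0],[.5,.1,0]])*1.42)
E
```

```text
scene (array([ 1.42786566, -0.49922732,  0.95572093]), array([-0.67449058,  0.41062081, -0.61364104]))
[[371.52577442 350.18940251]
 [498.76211896 150.16984117]
 [396.39159009 378.55519582]
 [411.48865652 333.62150797]]
top (array([0.29246095, 0.04784306, 1.46711313]), array([ 0.19286785, -0.00884316, -0.98134348]))
[[415.02083088 338.70159242]
 [ 71.14353892 507.80780197]
 [415.07208573 288.83752067]
 [364.09566496 338.3494677 ]]
```

```bash
cat >> h.py <<'E'
def crop(fn,out,x0,y0,x1,y1,k):
    im=cv2.imread('pics/raw_'+fn)[y0:y1,x0:x1]
    im=cv2.resize(im,None,fx=k,fy=k,interpolation=cv2.INTER_CUBIC)
    for x in range((x0+9)//10*10,x1,10):
        cv2.line(im,(int((x-x0+.5)*k),0),(int((x-x0+.5)*k),6),(0,0,255),1); cv2.putText(im,str(x),(int((x-x0+.5)*k)-10,16),0,.35,(0,0,255),1)
    for y in range((y0+9)//10*10,y1,10):
        cv2.line(im,(0,int((y-y0+.5)*k)),(6,int((y-y0+.5)*k)),(0,0,255),1); cv2.putText(im,str(y),(8,int((y-y0+.5)*k)+4),0,.35,(0,0,255),1)
    cv2.imwrite('pics/'+out,im)
E
python3 - <<'E'
from h import *
crop('t0.png','t0a.png',150,225,310,305,5)
crop('s0.png','s0a.png',235,175,365,255,6)
E
```

```text
(no output)
```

View pics/t0a.png

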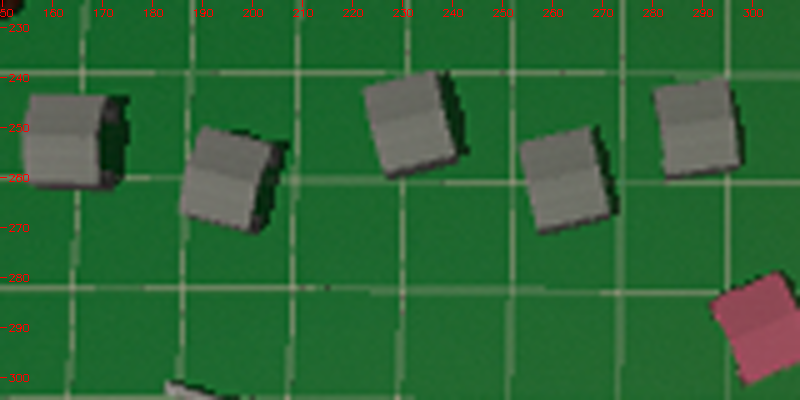

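View pics/s0a.png

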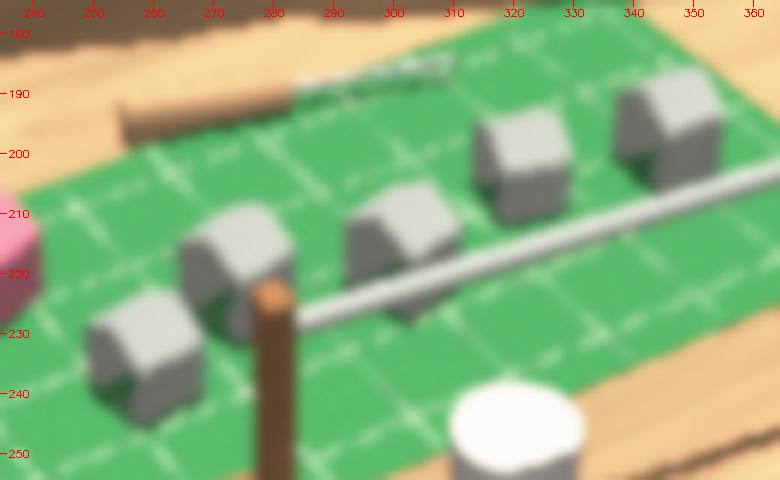

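```bash
python3 - <<'E'
from h import *
T={'A':((24,137),(101,137)),'B':((192,168),(263,190)),'C':((374,133),(447,112)),'D':((530,190),(603,169)),'E':((660,137),(735,124))}
S={'A':((648,85),(698,68)),'B':((487,118),(553,106)),'C':((375,205),(425,181)),'D':((210,228),(265,203)),'E':((118,317),(172,292))}
t=lambda p:(150+p[0]/5-.5,225+p[1]/5-.5); s=lambda p:(235+p[0]/6-.5,175+p[1]/6-.5)
for k in T:
    l,r=map(t,T[k]); n,f=map(s,S[k])
    a,ra=tri([('top',r),('scene',n)]); b,rb=tri([('top',l),('scene',f)])
    m=(a+b)/2; d=b-a
    print(k,'near',a.round(4),ra,'far',b.round(4),rb,'mid',m.round(4),'len',np.linalg.norm(d).round(4))
    z=.055; a=onz('top',r,z); b=onz('top',l,z); d=b-a; print('   top@55',((a+b)/2).round(4),'yaw from +y deg',np.degrees(np.arctan2(-d[0],d[1])).round(1),np.linalg.norm(d).round(4))
crop('t0.png','t0b.png',320,185,475,290,5)
crop('s0.png','s0b.png',110,185,240,280,6)
E
```

```text
A near [0.4548 0.3305 0.0598] [2.7, 2.7] far [0.4536 0.3699 0.0563] [0.2, 0.2] mid [0.4542 0.3502 0.0581] len 0.0396
   top@55 [0.4538 0.3496 0.055 ] yaw from +y deg 0.4 0.0411
B near [0.4272 0.2435 0.0545] [2.0, 2.0] far [0.4382 0.2808 0.055 ] [1.0, 1.0] mid [0.4327 0.2622 0.0548] len 0.0388
   top@55 [0.4319 0.2608 0.055 ] yaw from +y deg -16.7 0.0399
C near [0.4682 0.1451 0.0627] [1.2, 1.2] far [0.4574 0.184  0.0555] [0.8, 0.8] mid [0.4628 0.1645 0.0591] len 0.0411
   top@55 [0.4628 0.164  0.055 ] yaw from +y deg 16.6 0.0405
D near [0.4388 0.0627 0.0626] [2.2, 2.2] far [0.4282 0.1017 0.0556] [2.4, 2.4] mid [0.4335 0.0822 0.0591] len 0.041
   top@55 [0.4329 0.0802 0.055 ] yaw from +y deg 16.5 0.0404
E near [ 0.4648 -0.0069  0.0531] [3.1, 3.1] far [0.4571 0.031  0.0474] [0.7, 0.7] mid [0.461  0.0121 0.0502] len 0.0391
   top@55 [0.4596 0.0105 0.055 ] yaw from +y deg 10.3 0.0407
```

View pics/t0b.png

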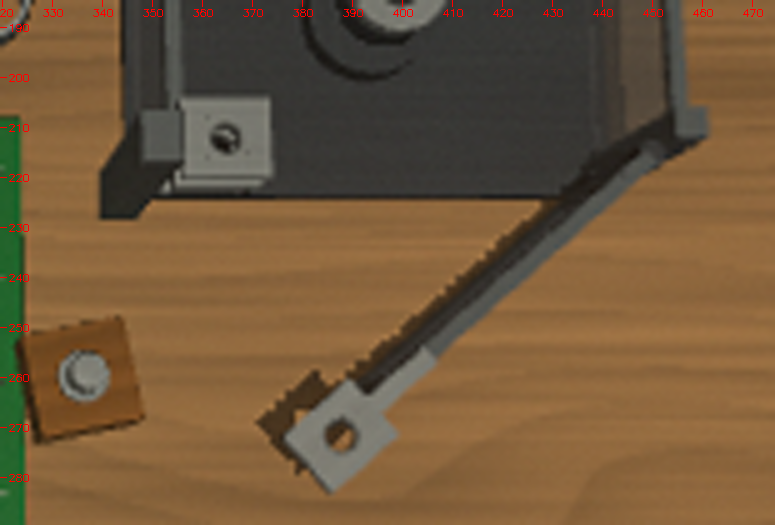

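View pics/s0b.png

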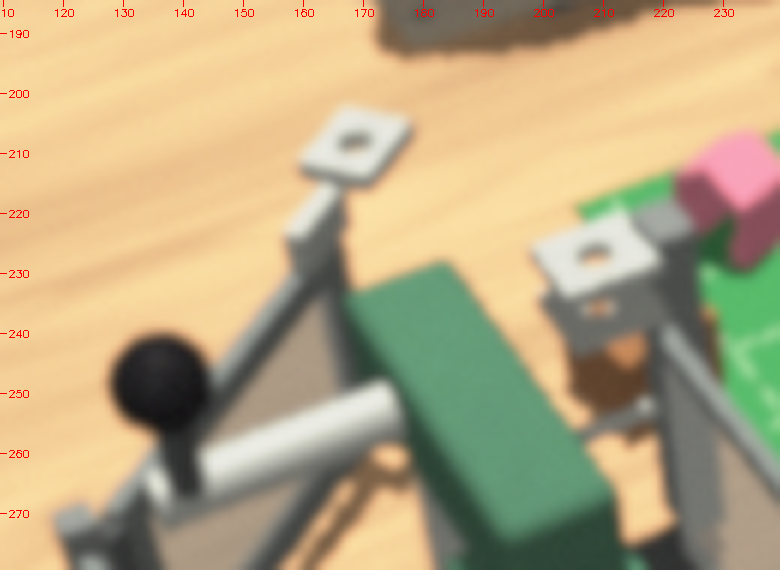

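```bash
python3 - <<'E'
from h import *
crop('t0.png','c1.png',155,160,310,222,5); crop('s0.png','c2.png',270,188,400,238,6)
a=cv2.imread('pics/c1.png');b=cv2.imread('pics/c2.png')
W=max(a.shape[1],b.shape[1]); p=lambda i:cv2.copyMakeBorder(i,0,0,0,W-i.shape[1],0)
cv2.imwrite('pics/rail.png',np.vstack([p(a),p(b)[:290]])); print(a.shape,b.shape)
x=lambda *o:print(tri(o))
fk,_=tri([('top',(364.7,212.3)),('scene',(208.5,226.7))]);print('fork',fk,_,onz('top',(364.7,212.3),.184))
lg,_=tri([('top',(387.9,271.7)),('scene',(168.5,208))]);print('lug',lg,_,onz('top',(387.9,271.7),.172))
print('pin',onz('top',(337.3,258.7),.078)); 
t=lambda p:(320+p[0]/5-.5,185+p[1]/5-.5)
print('block',[onz('top',t(c),.048)[:2].round(4) for c in((20,342),(122,318),(145,416),(40,440))])
print('door bar',[onz('top',t(c),.145)[:2].round(4) for c in((650,155),(430,352))])
print('hingepost',onz('top',t((690,122)),.150))
print('pink',onz('top',(302.8,290.1),.055))
s=robot.read_state(); print(cv2.Rodrigues(s['orientation'])[0].round(3))
E
```

```text
(310, 775, 3) (300, 780, 3)
fork [ 0.54035359 -0.17261717  0.18296486] [0.4, 0.4] [ 0.54031694 -0.17205053  0.184     ]
lug [ 0.39579414 -0.22748315  0.17159383] [0.4, 0.4] [ 0.39590809 -0.22700261  0.172     ]
pin [ 0.43642781 -0.11553757  0.078     ]
block [array([ 0.4549, -0.0823]), array([ 0.4682, -0.1372]), array([ 0.4157, -0.1486]), array([ 0.4025, -0.0924])]
door bar [array([ 0.5411, -0.3927]), array([ 0.4403, -0.2779])]
hingepost [ 0.55723671 -0.41199067  0.15      ]
pink [ 0.35518646 -0.0261026   0.055     ]
[[-0.948  0.317 -0.001]
 [ 0.317  0.948 -0.002]
 [ 0.    -0.002 -1.   ]]
```

View pics/rail.png

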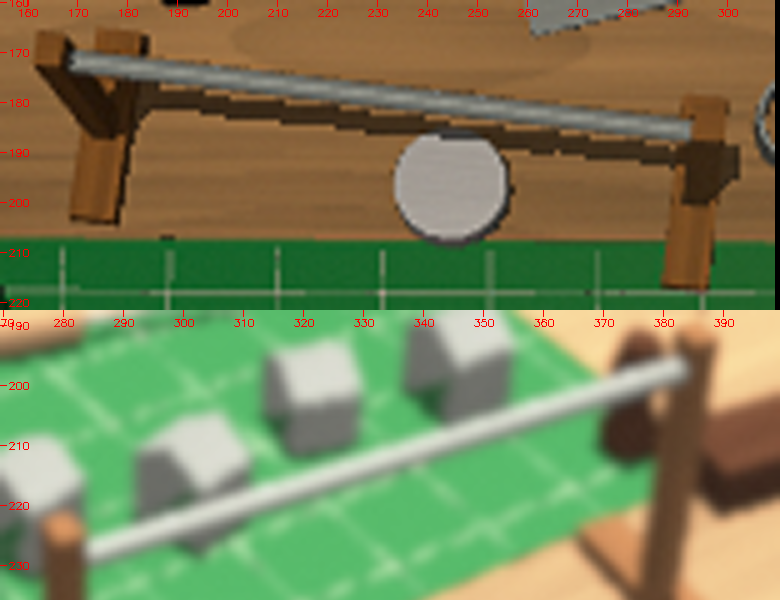

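```bash
python3 - <<'E'
from h import *
t=lambda p:(155+p[0]/5-.5,160+p[1]/5-.5); s=lambda p:(270+p[0]/6-.5,188+p[1]/6-.5)
l,r=t((70,61)),t((690,129)); n,f=s((88,239)),s((687,60))
for a,b in((l,f),(r,n)): print(tri([('top',a),('scene',b)]),onz('top',a,.15),onz('scene',b,.15))
a=onz('top',l,.15);b=onz('top',r,.15);print((a+b)/2,np.linalg.norm(a-b),np.degrees(np.arctan2(-(a-b)[0],(a-b)[1])))
# hinge
F=np.array([.5403,-.1723]);L=np.array([.3958,-.2272]);m=(F+L)/2;d=L-F;D=np.linalg.norm(d);n=np.array([-d[1],d[0]])/D;h=np.sqrt(.224**2-D*D/4)
for q in(1,-1):
    H=m+q*n*h; u=(F-H)/.224; v=(L-H)/.224; print('hinge',H,'press y',u,'ang',np.arccos(u@v))
E
```

```text
(array([0.65067318, 0.32370885, 0.1486106 ]), [1.8, 1.8]) [0.64920868 0.32188246 0.15      ] [0.65241976 0.32427412 0.15      ]
(array([0.61541809, 0.00591527, 0.15416253]), [1.5, 1.5]) [0.61569976 0.00444248 0.15      ] [0.61177878 0.0099677  0.15      ]
[0.63245422 0.16316247 0.15      ] 0.3192036782995338 -6.025818692025526
hinge [ 0.54272043 -0.39628692] press y [-0.01080549  0.99994162] ang 0.7045616754248768
hinge [ 0.39337957 -0.00321308] press y [ 0.65589477 -0.75485233] ang 0.7045616754248767
```

```bash
cat >> h.py <<'E'
def plan(pts):
    "pts: (x,y,z,yaw_deg of tool y) each; shifts from the present measured pose, and successive shifts"
    s=robot.read_state(); p=s['tool_pos']; R=cv2.Rodrigues(s['orientation'])[0]
    print('t',round(s['t'],1),'pos',p.round(4),'yaw',np.degrees(np.arctan2(R[1,1],R[0,1])).round(2),'open',round(s['opening'],4),'F',s['force'].round(1),'q6',s['q'][5].round(2))
    for x,y,z,w in pts:
        a=np.arctan2(R[1,1],R[0,1]); t=(np.radians(w)-a+np.pi/2)%np.pi-np.pi/2
        print('  shift mm',((np.array([x,y,z])-p)@R*1000).round(1),'turn',round(-t,3),'rows',max(np.ceil(np.linalg.norm(np.array([x,y,z])-p)/.05),np.ceil(abs(np.degrees(t))/8.59)))
        c,q=np.cos(t),np.sin(t); R=np.array([[c,-q,0],[q,c,0],[0,0,1]])@R; p=np.array([x,y,z])
E
python3 -c "
from h import *
plan([(.4538,.3496,.19,.4)])"
```

```text
t 0.1 pos [0.1901 0.5685 0.2187] yaw 71.5 open 0.0928 F [ 0.1  0.1 -0.1] q6 -0.09
  shift mm [-319.5 -123.9   28.9] turn 1.241 rows 9.0
```

arm_command:
  increments: "0 -32 -12 3 0.12; 0 -64 -25 6 0.25; 0 -96 -37 9 0.37; 0 -128 -50 12 0.5; 0 -160 -62 15 0.62"
  grip_force: 30

```text
t: 0.6
tool_pos: [0.323, 0.4582, 0.204]
orientation: [-1.434, -2.795, 0.001]
force: [0.6, 0.7, 0.1]
opening: 0.0929
gripper_force: 0.0
```

arm_command:
  increments: "0 -33 8 3 0.12; 0 -66 17 6 0.25; 0 -99 25 9 0.37; 0 -132 34 12 0.5; 0 -166 42 14 0.62"

```text
t: 1.1
tool_pos: [0.4545, 0.3486, 0.1899]
orientation: [-2.218, -2.224, 0.002]
force: [-0.2, 0.8, 0.0]
opening: 0.093
gripper_force: 0.0
```

```bash
python3 -c "
from h import *
plan([(.4538,.3496,.03,.4)])"
```

```text
t 1.1 pos [0.4545 0.3486 0.1899] yaw 0.16 open 0.093 F [-0.2  0.8  0. ] q6 0.56
  shift mm [  1.   -0.5 159.9] turn -0.004 rows 4.0
```

arm_command:
  increments: "0 1 -1 45 0; 0 1 -1 90 0; 0 1 -1 130 0; 0 1 -1 152 0; 0 1 -1 159 0"

```text
t: 1.6
tool_pos: [0.4502, 0.349, 0.0275]
orientation: [-2.212, -2.229, 0.01]
force: [-0.3, -0.7, 0.1]
opening: 0.0925
gripper_force: 0.0
```

arm_command:
  increments: "1 0 0 0 0; 1 0 0 0 0; 1 0 0 0 0; 1 0 0 0 0; 1 0 0 0 0"

```text
t: 2.1
tool_pos: [0.4535, 0.3513, 0.0328]
orientation: [2.212, 2.23, 0.003]
force: [-0.3, 0.8, -0.4]
opening: 0.0578
gripper_force: 0.0
```

arm_command:
  increments: "1 0 0 0 0; 1 0 0 0 0; 1 0 0 0 0; 1 0 0 0 0"

```text
t: 2.5
tool_pos: [0.4536, 0.3512, 0.0324]
orientation: [2.212, 2.23, 0.003]
force: [1.5, -0.2, 6.2]
opening: 0.0474
gripper_force: 30.0
```

```bash
python3 -c "
from h import *
s=.12
plan([(.4538,.3496,.22,.4),(.6325+s*.105,.1632+s*.995,.22,-6)])"
```

```text
t 2.5 pos [0.4536 0.3512 0.0324] yaw 0.46 open 0.0474 F [ 1.5 -0.2  6.2] q6 0.56
  shift mm [  -1.4    0.4 -187.6] turn 0.001 rows 4.0
  shift mm [-68.3 190.8   0.2] turn 0.112 rows 5.0
```

arm_command:
  increments: "1 0 0 -15 0; 1 0 0 -60 0; 1 0 0 -110 0; 1 0 0 -155 0; 1 0 0 -188 0"

```text
t: 3.0
tool_pos: [0.4529, 0.351, 0.2236]
orientation: [2.212, 2.23, 0.004]
force: [0.7, 0.5, -1.7]
opening: 0.0475
gripper_force: 30.0
```

arm_command:
  increments: "1 -10 30 0 0.02; 1 -27 80 0 0.05; 1 -45 130 0 0.08; 1 -60 170 0 0.1; 1 -69 191 0 0.112"

```text
t: 3.5
tool_pos: [0.6467, 0.2808, 0.2188]
orientation: [2.337, 2.099, -0.003]
force: [-1.7, 0.6, -1.2]
opening: 0.0477
gripper_force: 30.0
```

arm_command:
  increments: "1 0 0 0 0; 1 0 0 0 0"

```text
t: 3.7
tool_pos: [0.6438, 0.2831, 0.219]
orientation: [-2.333, -2.101, 0.003]
force: [-0.7, 0.2, -1.5]
opening: 0.0476
gripper_force: 30.0
```

```bash
python3 -c "
from h import *
s=.12
plan([(.6325+s*.105,.1632+s*.995,.15,-6)])
shot('scene','s1.png',(250,140,410,260),5)"
```

```text
t 3.7 pos [0.6438 0.2831 0.219 ] yaw -5.99 open 0.0476 F [-0.7  0.2 -1.5] q6 0.45
  shift mm [-0.3  1.5 69. ] turn 0.0 rows 2.0
```

View pics/s1.png

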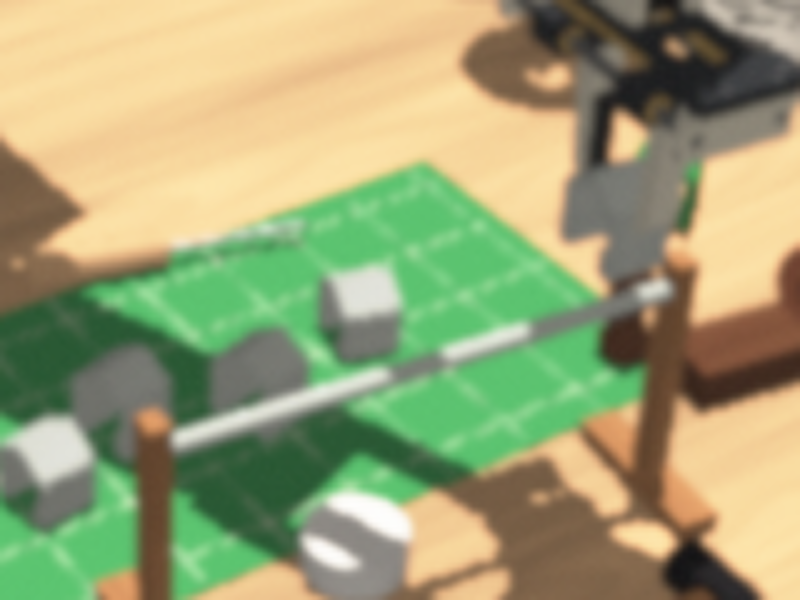

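arm_command:
  increments: "1 0 1 35 0; 1 0 1 62 0; 1 0 1 70 0; 1 0 1 73 0; 1 0 1 75 0"

```text
t: 4.25
tool_pos: [0.6455, 0.284, 0.1463]
orientation: [2.333, 2.104, 0.003]
force: [0.3, 0.4, -0.7]
opening: 0.0475
gripper_force: 30.0
```

arm_command:
  increments: "1 0 0 1 0; 1 0 0 2 0; 1 0 0 3 0; 1 0 0 4 0"

```text
t: 4.65
tool_pos: [0.6457, 0.2833, 0.1412]
orientation: [2.334, 2.103, 0.001]
force: [-0.3, -0.4, -1.7]
opening: 0.0473
gripper_force: 30.0
```

arm_command:
  increments: "1 0 0 1 0; 1 0 0 2 0; 1 0 0 3 0; 1 0 0 4 0; 1 0 0 4 0"

```text
t: 5.15
tool_pos: [0.6469, 0.2834, 0.1387]
orientation: [2.333, 2.102, 0.005]
force: [1.1, -1.0, 6.5]
opening: 0.0475
gripper_force: 30.0
```

Contact at the expected height. Release slowly and rise.

arm_command:
  increments: "0.4 0 0 0 0; 0.4 0 0 0 0; 0.3 0 0 0 0; 0 0 0 0 0; 0 0 0 0 0"

```text
t: 5.65
tool_pos: [0.6452, 0.2832, 0.1363]
orientation: [-2.334, -2.103, 0.001]
force: [0.8, -0.1, -0.1]
opening: 0.0753
gripper_force: 0.0
```

arm_command:
  increments: "0 0 0 0 0; 0 0 0 -10 0; 0 0 0 -40 0; 0 0 0 -80 0; 0 0 0 -85 0"

```text
t: 6.15
tool_pos: [0.6481, 0.2842, 0.2298]
orientation: [2.331, 2.1, 0.015]
force: [0.7, 0.1, 1.4]
opening: 0.093
gripper_force: 0.0
```

```bash
python3 - <<'E'
from h import *
plan([(.432,.261,.2,-16.7)])
shot('scene','s2.png'); shot('top','t2.png')
crop('s2.png','c1.png',230,150,400,260,4); crop('t2.png','c2.png',150,160,310,300,3)
b=cv2.imread('pics/c1.png')
cv2.imwrite('pics/s2.png',b)
E
```

```text
t 6.2 pos [0.6481 0.2842 0.2298] yaw -5.96 open 0.093 F [0.7 0.1 1.4] q6 0.44
  shift mm [ -45.6 -212.8   27.6] turn 0.187 rows 5.0
```

View pics/s2.png

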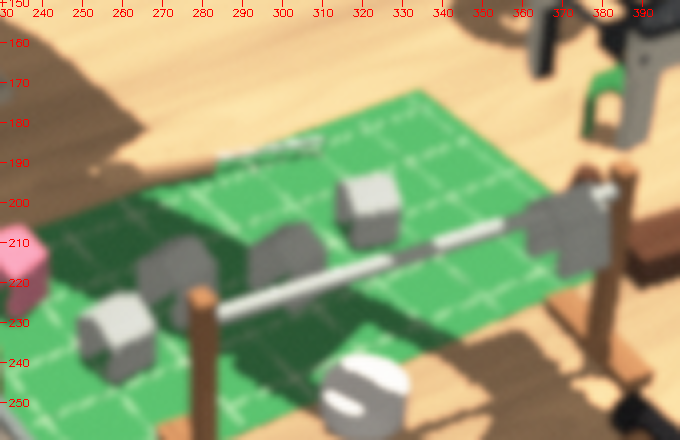

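```bash
cat >> h.py <<'E'
M={'A':(.4538,.3496,.4),'B':(.4321,.2612,-16.7),'C':(.4628,.1641,16.6),'D':(.4331,.081,16.5),'E':(.4602,.0112,10.3)}
def knock(ks):
    "grey-on-green blob near each die, scene view, now against the start"
    a=cv2.imread('pics/raw_s0.png'); b=robot.read_camera('scene')
    for k in ks:
        x,y,_=M[k]; u,v=proj('scene',[x,y,.03])[0].round().astype(int)
        r=[]
        for im in(a,b):
            c=im[v-16:v+17,u-16:u+17].astype(int); g=(c[...,1]-np.maximum(c[...,0],c[...,2])<15)
            ys,xs=np.nonzero(g); r.append((len(xs),round(xs.mean(),1),round(ys.mean(),1)) if len(xs) else None)
        print(k,(u,v),r)
E
python3 -c "
from h import *
knock('BCDE')"
```

```text
B (np.int64(320), np.int64(199)) [(284, np.float64(15.9), np.float64(22.2)), (276, np.float64(16.0), np.float64(22.0))]
C (np.int64(301), np.int64(214)) [(365, np.float64(17.5), np.float64(18.6)), (400, np.float64(16.7), np.float64(19.6))]
D (np.int64(273), np.int64(218)) [(441, np.float64(15.7), np.float64(21.5)), (508, np.float64(15.9), np.float64(21.3))]
E (np.int64(258), np.int64(230)) [(370, np.float64(20.5), np.float64(15.5)), (402, np.float64(20.3), np.float64(14.8))]
```

arm_command:
  increments: "0 -9 -40 5 0.04; 0 -19 -90 12 0.09; 0 -30 -138 18 0.14; 0 -40 -182 24 0.17; 0 -46 -213 30 0.187"

```text
t: 6.8
tool_pos: [0.425, 0.2586, 0.1889]
orientation: [-2.52, -1.874, 0.006]
force: [-0.6, 0.8, 1.2]
opening: 0.0934
gripper_force: 0.0
```

arm_command:
  increments: "0 0 0 0 0; 0 0 0 0 0"

```text
t: 7.0
tool_pos: [0.428, 0.2594, 0.1905]
orientation: [-2.519, -1.877, 0.002]
force: [0.1, 0.4, 1.1]
opening: 0.0932
gripper_force: 0.0
```

```bash
python3 -c "
from h import *
plan([(.4321,.2612,.033,-16.7)])"
```

```text
t 7.0 pos [0.428  0.2594 0.1905] yaw -16.62 open 0.0932 F [0.1 0.4 1.1] q6 0.73
  shift mm [  3.1   3.6 157.5] turn 0.001 rows 4.0
```

arm_command:
  increments: "0 3 3.5 45 0; 0 3 3.5 90 0; 0 3 3.5 130 0; 0 3 3.5 150 0; 0 3 3.5 157 0"

```text
t: 7.5
tool_pos: [0.432, 0.2603, 0.0312]
orientation: [-2.52, -1.875, 0.008]
force: [0.0, 0.3, 1.4]
opening: 0.0933
gripper_force: 0.0
```

arm_command:
  increments: "0.3 0 0 0 0; 1 0 0 0 0; 1 0 0 0 0; 1 0 0 0 0; 1 0 0 0 0"

```text
t: 8.0
tool_pos: [0.4337, 0.2618, 0.0357]
orientation: [2.52, 1.876, 0.003]
force: [0.5, 0.7, -1.0]
opening: 0.0577
gripper_force: 0.0
```

arm_command:
  increments: "1 0 0 0 0; 1 0 0 0 0; 1 0 0 0 0; 1 0 0 0 0"

```text
t: 8.4
tool_pos: [0.4338, 0.2616, 0.0354]
orientation: [2.52, 1.875, 0.002]
force: [1.0, -1.8, 4.8]
opening: 0.0459
gripper_force: 30.0
```

```bash
python3 -c "
from h import *
s=.06
plan([(.4321,.2612,.22,-16.7),(.6325+s*.105,.1632+s*.995,.22,-6)])"
```

```text
t 8.4 pos [0.4338 0.2616 0.0354] yaw -16.68 open 0.0459 F [ 1.  -1.8  4.8] q6 0.73
  shift mm [  -0.7   -1.2 -184.6] turn 0.0 rows 4.0
  shift mm [ 22.7 209.    0.3] turn -0.187 rows 5.0
```

arm_command:
  increments: "1 0 0 -15 0; 1 0 0 -60 0; 1 0 0 -110 0; 1 0 0 -155 0; 1 0 0 -188 0"

```text
t: 8.9
tool_pos: [0.433, 0.2617, 0.2253]
orientation: [-2.52, -1.876, -0.002]
force: [1.1, 0.7, -2.1]
opening: 0.0456
gripper_force: 30.0
```

arm_command:
  increments: "1 4 35 0 -0.04; 1 9 85 0 -0.08; 1 14 135 0 -0.13; 1 19 180 0 -0.17; 1 22.5 209 0 -0.187"

```text
t: 9.4
tool_pos: [0.6414, 0.2218, 0.2206]
orientation: [-2.333, -2.103, 0.004]
force: [-0.9, 0.7, -0.8]
opening: 0.0459
gripper_force: 30.0
```

arm_command:
  increments: "1 0 0 0 0; 1 0 0 0 0"

```text
t: 9.6
tool_pos: [0.6391, 0.2227, 0.2205]
orientation: [-2.333, -2.101, 0.005]
force: [-0.4, -0.6, -1.5]
opening: 0.0457
gripper_force: 30.0
```

```bash
python3 -c "
from h import *
s=.06
plan([(.6325+s*.105,.1632+s*.995,.153,-6)])"
```

```text
t 9.6 pos [0.6391 0.2227 0.2205] yaw -6.01 open 0.0457 F [-0.4 -0.6 -1.5] q6 0.36
  shift mm [ 0.2 -0.1 67.5] turn -0.0 rows 2.0
```

arm_command:
  increments: "1 0 0 35 0; 1 0 0 60 0; 1 0 0 67 0; 1 0 0 70 0; 1 0 0 71 0"

```text
t: 10.1
tool_pos: [0.6397, 0.2236, 0.1529]
orientation: [2.333, 2.103, 0.002]
force: [0.2, -1.1, -1.7]
opening: 0.0456
gripper_force: 30.0
```

arm_command:
  increments: "1 0 0 1 0; 1 0 0 2 0; 1 0 0 3 0; 1 0 0 4 0; 1 0 0 5 0"

```text
t: 10.6
tool_pos: [0.6403, 0.2232, 0.1476]
orientation: [2.333, 2.102, 0.002]
force: [0.3, -0.9, 3.0]
opening: 0.0457
gripper_force: 30.3
```

arm_command:
  increments: "1 0 0 1 0; 0.5 0 0 1 0; 0.4 0 0 1 0; 0.2 0 0 1 0; 0 0 0 1 0"

```text
t: 11.1
tool_pos: [0.6392, 0.223, 0.145]
orientation: [-2.333, -2.103, 0.002]
force: [0.7, 0.2, -0.2]
opening: 0.0661
gripper_force: 0.0
```

arm_command:
  increments: "0 0 0 0 0; 0 0 0 0 0; 0 0 0 -20 0; 0 0 0 -60 0; 0 0 0 -80 0"

```text
t: 11.6
tool_pos: [0.6405, 0.2233, 0.229]
orientation: [2.333, 2.102, 0.004]
force: [0.5, 1.6, 0.5]
opening: 0.0928
gripper_force: 0.0
```

```bash
python3 -c "
from h import *
plan([(.4628,.1641,.19,16.6)])
knock('CDE')"
```

```text
t 11.6 pos [0.6405 0.2233 0.229 ] yaw -5.96 open 0.0928 F [0.5 1.6 0.5] q6 0.36
  shift mm [ -77.4 -170.7   38.4] turn -0.394 rows 4.0
C (np.int64(301), np.int64(214)) [(365, np.float64(17.5), np.float64(18.6)), (365, np.float64(15.7), np.float64(20.3))]
D (np.int64(273), np.int64(218)) [(441, np.float64(15.7), np.float64(21.5)), (496, np.float64(15.7), np.float64(21.7))]
E (np.int64(258), np.int64(230)) [(370, np.float64(20.5), np.float64(15.5)), (421, np.float64(19.9), np.float64(14.8))]
```

```bash
python3 -c "
from h import *
a=cv2.imread('pics/raw_s0.png'); b=robot.read_camera('scene')
u,v=301,214
g=[(lambda c:(c[...,1]-np.maximum(c[...,0],c[...,2])<15))(im[v-16:v+17,u-16:u+17].astype(int)) for im in (a,b)]
for r in range(33): print(''.join('.#'[int(q)] for q in g[0][r]),''.join('.#'[int(q)] for q in g[1][r]))
"
```

```text
..............................### .................................
..............................### .................................
..............................### .................................
..............................### .................................
..............................### .................................
..............................### .................................
..............................### .................................
................................. .................................
...................##............ ...................##............
...............#######........... ...............#######...........
..............#########.......... ..............#########..........
............############......... ............############.........
...........##############........ ...........##############........
.........#################....... ..........################.......
.........#################....... .........#################.......
.........#################....... .........#################.......
.........###
[... 443 characters left out ...]
....#############...
.........###################..... ........###################......
.........#################....... .........#################.......
........#################........ ........#################........
.......################.......... .....##################..........
......################........... ######################...........
...#########....####............. #####################............
#########........................ ############......#..............
#####............................ ########.........................
##............................... ######...........................
................................. ##...............................
```

arm_command:
  increments: "0 -15 -34 8 -0.08; 0 -33 -74 18 -0.17; 0 -52 -115 28 -0.26; 0 -68 -150 36 -0.34; 0 -77 -171 38 -0.394"

```text
t: 12.2
tool_pos: [0.4579, 0.1632, 0.1846]
orientation: [-1.871, -2.52, 0.006]
force: [1.0, -0.8, -0.3]
opening: 0.0926
gripper_force: 0.0
```

arm_command:
  increments: "0 0 0 0 0; 0 0 0 0 0"

```text
t: 12.4
tool_pos: [0.4614, 0.1642, 0.1871]
orientation: [-1.878, -2.518, 0.0]
force: [-0.3, 0.2, 0.6]
opening: 0.093
gripper_force: 0.0
```

```bash
python3 -c "
from h import *
plan([(.4628,.1641,.03,16.6)])"
```

```text
t 12.4 pos [0.4614 0.1642 0.1871] yaw 16.56 open 0.093 F [-0.3  0.2  0.6] q6 -0.05
  shift mm [ -0.5   1.3 157.1] turn -0.001 rows 4.0
```

arm_command:
  increments: "0 0 1 45 0; 0 0 1 90 0; 0 0 1 130 0; 0 0 1 150 0; 0 0 1 158 0"

```text
t: 12.9
tool_pos: [0.4612, 0.1642, 0.0264]
orientation: [-1.876, -2.516, 0.006]
force: [-0.9, -0.0, -0.6]
opening: 0.0931
gripper_force: 0.0
```

arm_command:
  increments: "0.3 0 0 0 0; 1 0 0 0 0; 1 0 0 0 0; 1 0 0 0 0; 1 0 0 0 0"

```text
t: 13.4
tool_pos: [0.4634, 0.1647, 0.0306]
orientation: [1.876, 2.518, 0.002]
force: [1.8, 0.3, -0.1]
opening: 0.0576
gripper_force: 1.2
```

arm_command:
  increments: "1 0 0 0 0; 1 0 0 0 0; 1 0 0 0 0; 1 0 0 0 0"

```text
t: 13.8
tool_pos: [0.4633, 0.1647, 0.0304]
orientation: [1.877, 2.518, 0.002]
force: [0.5, 0.5, 4.9]
opening: 0.0476
gripper_force: 30.0
```

```bash
python3 -c "
from h import *
s=0
plan([(.4628,.1641,.22,16.6),(.6325+s*.105,.1632+s*.995,.22,-6)])"
```

```text
t 13.8 pos [0.4633 0.1647 0.0304] yaw 16.62 open 0.0476 F [0.5 0.5 4.9] q6 -0.05
  shift mm [  -0.5   -0.4 -189.6] turn 0.0 rows 4.0
  shift mm [-49.3 162.4   0.3] turn 0.394 rows 4.0
```

arm_command:
  increments: "1 0 0 -15 0; 1 0 0 -60 0; 1 0 0 -110 0; 1 0 0 -155 0; 1 0 0 -190 0"

```text
t: 14.3
tool_pos: [0.4625, 0.1645, 0.2221]
orientation: [1.877, 2.519, 0.001]
force: [0.6, -0.3, -1.2]
opening: 0.0476
gripper_force: 30.0
```

arm_command:
  increments: "1 -9 30 0 0.08; 1 -21 70 0 0.17; 1 -34 112 0 0.26; 1 -44 145 0 0.34; 1 -49 162 0 0.394"

```text
t: 14.8
tool_pos: [0.6332, 0.1632, 0.2177]
orientation: [-2.337, -2.098, 0.004]
force: [-1.3, -0.4, -1.6]
opening: 0.0478
gripper_force: 30.0
```

arm_command:
  increments: "1 0 0 0 0; 1 0 0 0 0"

```text
t: 15.0
tool_pos: [0.6309, 0.1637, 0.2182]
orientation: [-2.331, -2.103, 0.004]
force: [-0.6, -0.4, -1.4]
opening: 0.0479
gripper_force: 30.0
```

```bash
python3 -c "
from h import *
s=.0
plan([(.6325+s*.105,.1632+s*.995,.15,-6)])"
```

```text
t 15.0 pos [0.6309 0.1637 0.2182] yaw -5.89 open 0.0479 F [-0.6 -0.4 -1.4] q6 0.28
  shift mm [-0.3  1.8 68.2] turn 0.002 rows 2.0
```

arm_command:
  increments: "1 0 1.5 35 0; 1 0 1.5 60 0; 1 0 1.5 68 0; 1 0 1.5 72 0; 1 0 1.5 75 0"

```text
t: 15.5
tool_pos: [0.6335, 0.164, 0.1459]
orientation: [2.333, 2.103, 0.002]
force: [0.0, 0.0, 0.3]
opening: 0.0473
gripper_force: 30.0
```

arm_command:
  increments: "1 0 0 1 0; 1 0 0 2 0; 1 0 0 3 0; 1 0 0 4 0; 1 0 0 5 0"

```text
t: 16.0
tool_pos: [0.6335, 0.1637, 0.1398]
orientation: [2.334, 2.103, 0.0]
force: [-0.5, -0.0, -1.2]
opening: 0.0477
gripper_force: 30.0
```

arm_command:
  increments: "1 0 0 1 0; 1 0 0 2 0; 1 0 0 3 0; 1 0 0 4 0; 1 0 0 4 0"

```text
t: 16.5
tool_pos: [0.634, 0.1637, 0.1364]
orientation: [2.333, 2.102, 0.002]
force: [2.0, 0.1, 2.0]
opening: 0.0476
gripper_force: 30.0
```

arm_command:
  increments: "1 0 0 1 0; 0.5 0 0 1 0; 0.4 0 0 1 0; 0.2 0 0 1 0; 0 0 0 1 0"

```text
t: 17.0
tool_pos: [0.6328, 0.1637, 0.134]
orientation: [-2.333, -2.103, 0.002]
force: [-0.4, 1.1, 0.1]
opening: 0.0669
gripper_force: 0.0
```

arm_command:
  increments: "0 0 0 0 0; 0 0 0 0 0; 0 0 0 -20 0; 0 0 0 -60 0; 0 0 0 -80 0"

```text
t: 17.5
tool_pos: [0.6342, 0.1639, 0.2179]
orientation: [2.333, 2.102, 0.004]
force: [1.6, 0.7, 0.6]
opening: 0.0929
gripper_force: 0.0
```

```bash
python3 -c "
from h import *
plan([(.4331,.081,.19,16.5)])
knock('DE')"
```

```text
t 17.5 pos [0.6342 0.1639 0.2179] yaw -5.96 open 0.0929 F [1.6 0.7 0.6] q6 0.28
  shift mm [-103.3 -191.5   27.3] turn -0.392 rows 5.0
D (np.int64(273), np.int64(218)) [(441, np.float64(15.7), np.float64(21.5)), (465, np.float64(15.6), np.float64(21.9))]
E (np.int64(258), np.int64(230)) [(370, np.float64(20.5), np.float64(15.5)), (425, np.float64(19.7), np.float64(15.1))]
```

arm_command:
  increments: "0 -20 -38 5 -0.08; 0 -45 -84 12 -0.17; 0 -70 -130 20 -0.26; 0 -92 -170 25 -0.34; 0 -103 -190 27 -0.392"

```text
t: 18.05
tool_pos: [0.43, 0.0801, 0.1856]
orientation: [-1.875, -2.518, 0.003]
force: [0.9, -0.2, 0.9]
opening: 0.0928
gripper_force: 0.0
```

arm_command:
  increments: "0 0 0 0 0; 0 0 0 0 0"

```text
t: 18.25
tool_pos: [0.4339, 0.081, 0.1879]
orientation: [1.881, 2.515, 0.002]
force: [-0.5, 0.1, -0.3]
opening: 0.0934
gripper_force: 0.0
```

```bash
python3 -c "
from h import *
plan([(.4331,.081,.031,16.5)])"
```

```text
t 18.2 pos [0.4339 0.081  0.1879] yaw 16.43 open 0.0934 F [-0.5  0.1 -0.3] q6 -0.22
  shift mm [  0.3  -1.  156.9] turn -0.001 rows 4.0
```

arm_command:
  increments: "0 0 -1 45 0; 0 0 -1 90 0; 0 0 -1 130 0; 0 0 -1 150 0; 0 0 -1 157 0"

```text
t: 18.75
tool_pos: [0.4314, 0.0809, 0.0278]
orientation: [-1.878, -2.514, 0.005]
force: [-0.9, -0.2, 0.8]
opening: 0.0931
gripper_force: 0.0
```

arm_command:
  increments: "0.3 0 0 0 0; 1 0 0 0 0; 1 0 0 0 0; 1 0 0 0 0; 1 0 0 0 0"

```text
t: 19.25
tool_pos: [0.4335, 0.0808, 0.0316]
orientation: [1.879, 2.516, 0.002]
force: [-0.1, -0.1, 0.4]
opening: 0.0574
gripper_force: 0.0
```

arm_command:
  increments: "1 0 0 0 0; 1 0 0 0 0; 1 0 0 0 0; 1 0 0 0 0"

```text
t: 19.65
tool_pos: [0.4337, 0.0809, 0.0315]
orientation: [1.879, 2.516, 0.002]
force: [1.3, 1.9, 6.4]
opening: 0.0478
gripper_force: 30.0
```

```bash
python3 -c "
from h import *
s=-.06
plan([(.4331,.081,.22,16.5),(.6325+s*.105,.1632+s*.995,.22,-6)])"
```

```text
t 19.6 pos [0.4337 0.0809 0.0315] yaw 16.5 open 0.0478 F [1.3 1.9 6.4] q6 -0.22
  shift mm [ 2.000e-01 -1.000e-01 -1.885e+02] turn 0.0 rows 4.0
  shift mm [-33.3 191.5   0.4] turn 0.393 rows 4.0
```

arm_command:
  increments: "1 0 0 -15 0; 1 0 0 -60 0; 1 0 0 -110 0; 1 0 0 -155 0; 1 0 0 -190 0"

```text
t: 20.15
tool_pos: [0.4324, 0.0806, 0.2229]
orientation: [1.879, 2.517, 0.0]
force: [1.4, 0.2, -1.7]
opening: 0.0476
gripper_force: 30.0
```

arm_command:
  increments: "1 -6 35 0 0.08; 1 -14 82 0 0.17; 1 -23 130 0 0.26; 1 -30 171 0 0.34; 1 -33 192 0 0.393"

```text
t: 20.65
tool_pos: [0.6277, 0.1035, 0.2183]
orientation: [-2.337, -2.097, 0.004]
force: [-0.5, -0.5, -2.0]
opening: 0.0477
gripper_force: 30.0
```

arm_command:
  increments: "1 0 0 0 0; 1 0 0 0 0"

```text
t: 20.85
tool_pos: [0.6253, 0.1034, 0.2189]
orientation: [-2.333, -2.101, 0.005]
force: [-0.1, 0.3, -1.3]
opening: 0.0477
gripper_force: 30.0
```

```bash
python3 -c "
from h import *
s=-.06
plan([(.6325+s*.105,.1632+s*.995,.15,-6)])"
```

```text
t 20.9 pos [0.6253 0.1034 0.2189] yaw -5.98 open 0.0477 F [-0.1  0.3 -1.3] q6 0.19
  shift mm [ 0.2  1.2 68.8] turn 0.0 rows 2.0
```

arm_command:
  increments: "1 0 1 35 0; 1 0 1 60 0; 1 0 1 68 0; 1 0 1 72 0; 1 0 1 75 0"

```text
t: 21.35
tool_pos: [0.6274, 0.1035, 0.1468]
orientation: [2.334, 2.102, 0.002]
force: [0.0, 0.2, -2.4]
opening: 0.0479
gripper_force: 30.0
```

arm_command:
  increments: "1 0 0 1 0; 1 0 0 2 0; 1 0 0 3 0; 1 0 0 4 0; 1 0 0 5 0"

```text
t: 21.85
tool_pos: [0.6273, 0.1035, 0.1408]
orientation: [2.335, 2.102, 0.0]
force: [0.5, -0.0, -1.5]
opening: 0.0475
gripper_force: 30.0
```

arm_command:
  increments: "1 0 0 1 0; 1 0 0 2 0; 1 0 0 3 0; 1 0 0 4 0; 1 0 0 5 0"

```text
t: 22.35
tool_pos: [0.6282, 0.1035, 0.1369]
orientation: [2.334, 2.101, 0.003]
force: [0.6, -0.8, 7.2]
opening: 0.0478
gripper_force: 30.0
```

arm_command:
  increments: "1 0 0 0 0; 0.5 0 0 0 0; 0.4 0 0 0 0; 0.2 0 0 0 0; 0 0 0 0 0"

```text
t: 22.85
tool_pos: [0.6265, 0.1035, 0.1349]
orientation: [-2.334, -2.101, 0.002]
force: [0.1, 0.2, -0.4]
opening: 0.0672
gripper_force: 0.0
```

arm_command:
  increments: "0 0 0 0 0; 0 0 0 0 0; 0 0 0 -20 0; 0 0 0 -60 0; 0 0 0 -80 0"

```text
t: 23.35
tool_pos: [0.628, 0.1036, 0.2189]
orientation: [2.334, 2.101, 0.004]
force: [1.3, 0.2, 1.2]
opening: 0.0931
gripper_force: 0.0
```

```bash
python3 -c "
from h import *
plan([(.4602,.0112,.19,10.3)])
knock('E')"
```

```text
t 23.4 pos [0.628  0.1036 0.2189] yaw -6.01 open 0.0931 F [1.3 0.2 1.2] q6 0.19
  shift mm [-109.5 -157.3   28.3] turn -0.285 rows 4.0
E (np.int64(258), np.int64(230)) [(370, np.float64(20.5), np.float64(15.5)), (304, np.float64(16.6), np.float64(18.8))]
```

```bash
python3 - <<'E'
from h import *
shot('scene','s3.png'); shot('top','t3.png')
crop('s3.png','c1.png',225,180,400,255,4); crop('t3.png','c2.png',150,165,325,235+60,4)
a=cv2.imread('pics/c1.png');b=cv2.imread('pics/c2.png')[:298]
cv2.imwrite('pics/v3.png',np.vstack([a,b]))
E
```

```text
(no output)
```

View pics/v3.png

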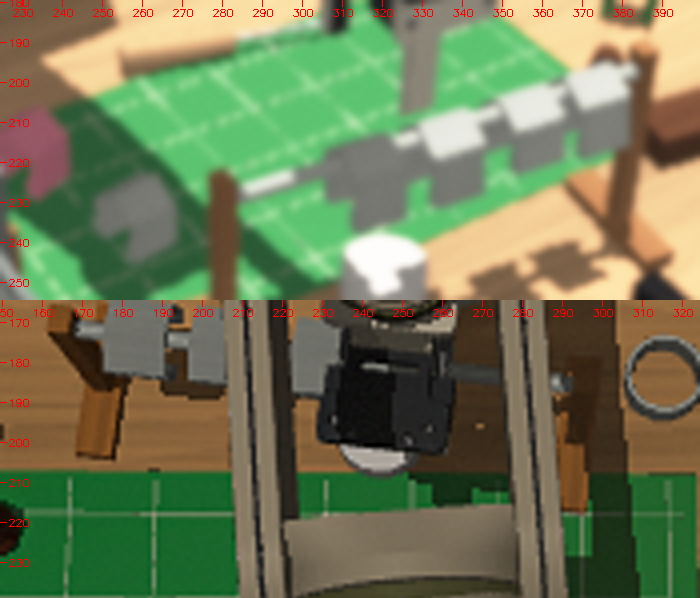

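arm_command:
  increments: "0 30 -30 0 0; 0 60 -60 0 0; 0 90 -90 0 0; 0 120 -120 0 0; 0 150 -150 0 0"

```text
t: 24.0
tool_pos: [0.4915, 0.2691, 0.2134]
orientation: [-2.335, -2.101, 0.004]
force: [0.3, -0.3, -0.3]
opening: 0.0932
gripper_force: 0.0
```

```bash
python3 - <<'E'
from h import *
shot('top','t4.png'); shot('scene','s4.png')
crop('t4.png','c1.png',255,220,325,275,6); crop('s4.png','c2.png',230,205,300,260,6)
a=cv2.imread('pics/c1.png');b=cv2.imread('pics/c2.png')
cv2.imwrite('pics/v4.png',np.hstack([a,b])[:, :800]); print(a.shape)
E
```

```text
(330, 420, 3)
```

View pics/v4.png

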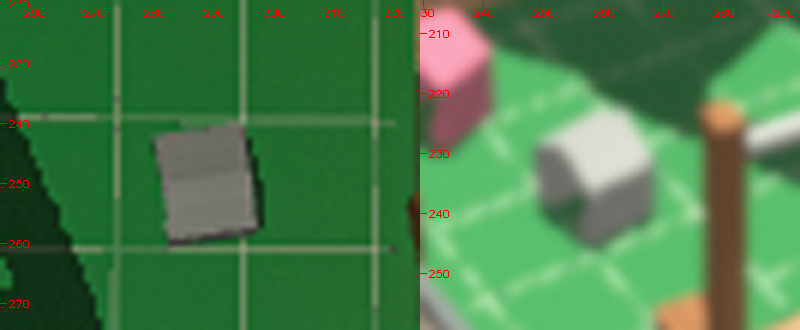

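```bash
python3 -c "
from h import *
plan([(.4602,.0108,.19,10)])"
```

```text
t 24.1 pos [0.4898 0.2717 0.2136] yaw -5.75 open 0.0931 F [-0.4  0.4  0.5] q6 0.51
  shift mm [-262.5   -3.2   23.7] turn -0.275 rows 6.0
```

arm_command:
  increments: "0 -40 0 5 0; 0 -80 0 8 0; 0 -120 0 10 0; 0 -160 0 13 0; 0 -200 0 15 0"

```text
t: 24.6
tool_pos: [0.4716, 0.0675, 0.1988]
orientation: [-2.334, -2.101, 0.003]
force: [0.6, -0.4, -0.3]
opening: 0.093
gripper_force: 0.0
```

arm_command:
  increments: "0 -25 -1 4 -0.09; 0 -50 -2 7 -0.18; 0 -62 -3 9 -0.275; 0 -62 -3 9 -0.275; 0 -62 -3 9 -0.275"

```text
t: 25.1
tool_pos: [0.4628, 0.008, 0.1907]
orientation: [-2.029, -2.397, 0.001]
force: [0.6, -0.3, 0.3]
opening: 0.093
gripper_force: 0.0
```

```bash
python3 -c "
from h import *
plan([(.4602,.0108,.031,10)])"
```

```text
t 25.1 pos [0.4628 0.008  0.1907] yaw 9.51 open 0.093 F [ 0.6 -0.3  0.3] q6 -0.26
  shift mm [  3.1  -1.9 159.7] turn -0.009 rows 4.0
```

arm_command:
  increments: "0 3 -2 45 0; 0 3 -2 90 0; 0 3 -2 130 0; 0 3 -2 150 0; 0 3 -2 159 0"

```text
t: 25.6
tool_pos: [0.4586, 0.0118, 0.0297]
orientation: [-2.023, -2.398, 0.004]
force: [-0.2, 0.5, 0.3]
opening: 0.093
gripper_force: 0.0
```

arm_command:
  increments: "0.3 0 0 0 0; 1 0 0 0 0; 1 0 0 0 0; 1 0 0 0 0; 1 0 0 0 0"

```text
t: 26.1
tool_pos: [0.4616, 0.0107, 0.0336]
orientation: [2.024, 2.401, 0.002]
force: [-0.1, 0.9, 0.6]
opening: 0.0574
gripper_force: 0.7
```

arm_command:
  increments: "1 0 0 0 0; 1 0 0 0 0; 1 0 0 0 0; 1 0 0 0 0"

```text
t: 26.5
tool_pos: [0.4617, 0.0107, 0.0334]
orientation: [2.024, 2.401, 0.002]
force: [1.5, 0.8, 5.3]
opening: 0.0467
gripper_force: 30.0
```

```bash
python3 -c "
from h import *
s=-.12
plan([(.4602,.0108,.22,10),(.6325+s*.105,.1632+s*.995,.22,-6)])"
```

```text
t 26.5 pos [0.4617 0.0107 0.0334] yaw 9.73 open 0.0467 F [1.5 0.8 5.3] q6 -0.26
  shift mm [   0.3   -1.1 -186.6] turn -0.005 rows 4.0
  shift mm [  4.8 163.    0.3] turn 0.279 rows 4.0
```

arm_command:
  increments: "1 0 0 -15 0; 1 0 0 -60 0; 1 0 0 -110 0; 1 0 0 -155 0; 1 0 0 -190 0"

```text
t: 27.0
tool_pos: [0.4605, 0.0107, 0.2249]
orientation: [2.025, 2.402, 0.0]
force: [1.5, -0.2, -2.3]
opening: 0.0468
gripper_force: 30.0
```

arm_command:
  increments: "1 1 30 0 0.06; 1 2 70 0 0.12; 1 3 112 0 0.19; 1 4 145 0 0.25; 1 5 163 0 0.275"

```text
t: 27.5
tool_pos: [0.6215, 0.0437, 0.2205]
orientation: [-2.336, -2.098, 0.004]
force: [-0.9, -0.5, -0.9]
opening: 0.0468
gripper_force: 30.0
```

arm_command:
  increments: "1 0 0 0 0; 1 0 0 0 0"

```text
t: 27.7
tool_pos: [0.6195, 0.0432, 0.2211]
orientation: [-2.332, -2.101, 0.004]
force: [-0.3, -0.7, -1.4]
opening: 0.0466
gripper_force: 30.0
```

```bash
python3 -c "
from h import *
s=-.12
plan([(.6325+s*.105,.1632+s*.995,.153,-6)])"
```

```text
t 27.7 pos [0.6195 0.0432 0.2211] yaw -5.97 open 0.0466 F [-0.3 -0.7 -1.4] q6 0.09
  shift mm [ 0.7  0.5 68.1] turn 0.001 rows 2.0
```

arm_command:
  increments: "1 1 0.5 35 0; 1 1 0.5 60 0; 1 1 0.5 66 0; 1 1 0.5 69 0; 1 1 0.5 71 0"

```text
t: 28.2
tool_pos: [0.6215, 0.0441, 0.1531]
orientation: [2.334, 2.101, 0.002]
force: [-0.2, -0.4, -0.9]
opening: 0.0466
gripper_force: 30.0
```

arm_command:
  increments: "1 0 0 1 0; 1 0 0 2 0; 1 0 0 3 0; 1 0 0 4 0; 1 0 0 5 0"

```text
t: 28.7
tool_pos: [0.6213, 0.0442, 0.1467]
orientation: [2.335, 2.102, 0.0]
force: [-0.3, -0.6, -1.8]
opening: 0.0471
gripper_force: 30.0
```

arm_command:
  increments: "1 0 0 1 0; 1 0 0 2 0; 1 0 0 3 0; 1 0 0 3 0"

```text
t: 29.1
tool_pos: [0.6219, 0.0442, 0.1447]
orientation: [2.334, 2.101, 0.002]
force: [-0.4, -0.3, 4.3]
opening: 0.0466
gripper_force: 30.0
```

arm_command:
  increments: "1 0 0 0 0; 0.5 0 0 0 0; 0.4 0 0 0 0; 0.2 0 0 0 0; 0 0 0 0 0"

```text
t: 29.6
tool_pos: [0.6208, 0.0442, 0.1431]
orientation: [-2.334, -2.101, 0.001]
force: [-0.1, 0.8, -0.5]
opening: 0.0664
gripper_force: 0.0
```

arm_command:
  increments: "0 0 0 0 0; 0 0 0 0 0; 0 0 0 -20 0; 0 0 0 -60 0; 0 0 0 -105 0"

```text
t: 30.1
tool_pos: [0.6198, 0.0443, 0.2477]
orientation: [-2.333, -2.1, 0.005]
force: [0.7, 0.2, -1.0]
opening: 0.0933
gripper_force: 0.0
```

```bash
python3 -c "
from h import *
plan([(.41,-.31,.25,-6)])"
```

```text
t 30.1 pos [0.6198 0.0443 0.2477] yaw -6.01 open 0.0933 F [ 0.7  0.2 -1. ] q6 0.09
  shift mm [-374.3 -171.6   -1.4] turn -0.0 rows 9.0
```

arm_command:
  increments: "0 -37 -17 -2 0; 0 -75 -34 -3 0; 0 -112 -51 -3 0; 0 -150 -68 -3 0; 0 -187 -86 -3 0"

```text
t: 30.6
tool_pos: [0.5151, -0.1339, 0.2517]
orientation: [2.334, 2.102, 0.0]
force: [0.6, -0.8, -0.4]
opening: 0.0929
gripper_force: 0.0
```

arm_command:
  increments: "1 -37 -17 0 0; 1 -75 -34 0 0; 1 -112 -51 0 0; 1 -150 -68 0 0; 1 -187 -86 0 0"

```text
t: 31.1
tool_pos: [0.4099, -0.311, 0.2517]
orientation: [2.335, 2.102, 0.0]
force: [-0.4, -0.6, -0.5]
opening: 0.0578
gripper_force: 0.0
```

arm_command:
  increments: "1 0 0 0 0.14; 1 0 0 0 0.28; 1 0 0 0 0.42; 1 0 0 0 0.56"

```text
t: 31.5
tool_pos: [0.4107, -0.3099, 0.2516]
orientation: [-2.829, -1.366, -0.0]
force: [-0.2, 0.5, 0.2]
opening: 0.0255
gripper_force: 0.0
```

arm_command:
  increments: "1 0 0 0 0.14; 1 0 0 0 0.28; 1 0 0 0 0.42; 1 0 0 0 0.557; 1 0 0 0 0.557"

```text
t: 32.0
tool_pos: [0.4109, -0.3097, 0.2516]
orientation: [3.095, 0.542, -0.0]
force: [-0.4, -0.4, 0.2]
opening: 0.0006
gripper_force: 0.0
```

```bash
python3 - <<'E'
from h import *
plan([(.415,-.308,.147,-70),(.4726,-.2624,.147,-70),(.5225,-.246,.147,-70),(.5285,-.246,.147,-70)])
shot('scene','s5.png'); shot('top','t5.png')
crop('s5.png','c1.png',100,150,260,260,4); crop('t5.png','c2.png',310,160,480,290,4)
a=cv2.imread('pics/c1.png');b=cv2.imread('pics/c2.png')
r=cv2.imread('pics/raw_s5.png')[170:260,260:400]
W=800
c=np.hstack([cv2.resize(a,(400,275)),cv2.resize(cv2.imread('pics/raw_s5.png')[175:265,265:396],(400,275))])
b=cv2.resize(b,(425,325)); b=cv2.copyMakeBorder(b,0,0,0,375,0)
cv2.imwrite('pics/v5.png',np.vstack([c,b]))
E
```

```text
t 32.0 pos [ 0.4109 -0.3097  0.2516] yaw -70.14 open 0.0006 F [-0.4 -0.4  0.2] q6 0.48
  shift mm [  4.4  -0.2 104.6] turn -0.003 rows 3.0
  shift mm [ 69.7 -23.1  -0. ] turn -0.0 rows 2.0
  shift mm [52.5  1.7 -0. ] turn -0.0 rows 2.0
  shift mm [ 5.6  2.1 -0. ] turn -0.0 rows 1.0
```

View pics/v5.png

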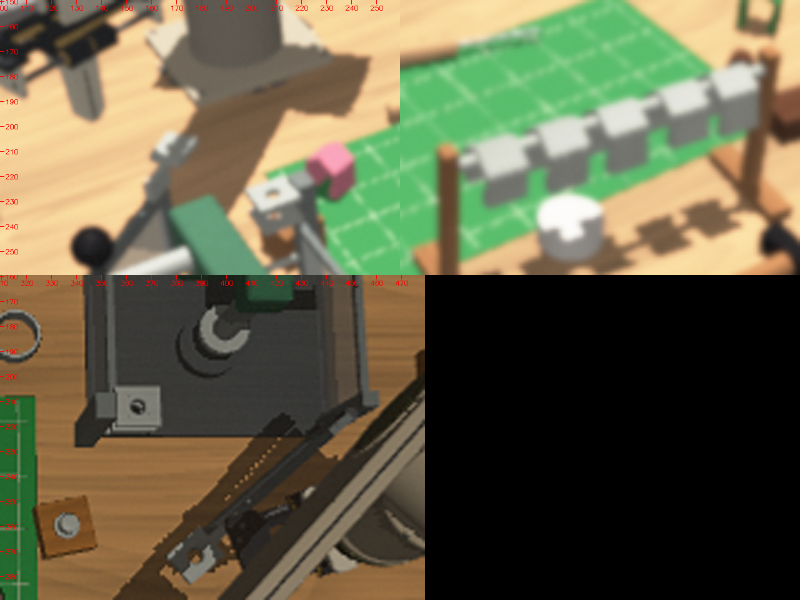

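arm_command:
  increments: "1 -5 0 35 0; 1 -5 0 70 0; 1 -3 0 95 0; 1 0 0 104 0; 1 0 0 104 0"

```text
t: 32.6
tool_pos: [0.4105, -0.3089, 0.1464]
orientation: [-3.091, -0.548, 0.002]
force: [-0.3, 0.4, 0.8]
opening: 0.0003
gripper_force: 0.0
```

arm_command:
  increments: "1 10 -3 0 0; 1 22 -7 0 0; 1 36 -12 0 0; 1 52 -17 0 0; 1 70 -23 0 0"

```text
t: 33.1
tool_pos: [0.4706, -0.2635, 0.1489]
orientation: [3.092, 0.546, 0.002]
force: [-1.3, -0.9, 1.4]
opening: 0.0004
gripper_force: 0.3
```

arm_command:
  increments: "1 11 0 0 0; 1 22 0 0 0; 1 33 1 0 0; 1 44 1.5 0 0; 1 53 2 0 0"

```text
t: 33.6
tool_pos: [0.5202, -0.2479, 0.1476]
orientation: [3.094, 0.545, -0.0]
force: [-0.4, -0.4, -0.2]
opening: 0.0003
gripper_force: 0.3
```

```bash
python3 - <<'E'
from h import *
plan([(.5225,-.246,.147,-70),(.5285,-.246,.147,-70)])
E
```

```text
t 33.6 pos [ 0.5202 -0.2479  0.1476] yaw -70.03 open 0.0003 F [-0.4 -0.4 -0.2] q6 0.69
  shift mm [ 2.8 -1.   0.6] turn -0.001 rows 1.0
  shift mm [5.6 2.1 0. ] turn -0.0 rows 1.0
```

arm_command:
  increments: "1 1.9 0.7 0 0; 1 3.8 1.4 0 0; 1 5.6 2.1 0 0; 1 7.5 2.8 0 0; 1 7.5 2.8 0 0"

```text
t: 34.1
tool_pos: [0.5268, -0.2481, 0.1474]
orientation: [-3.094, -0.544, 0.001]
force: [-0.4, 1.0, -0.1]
opening: 0.0005
gripper_force: 0.3
```

arm_command:
  increments: "1 1.9 0.7 0 0; 1 3.8 1.4 0 0; 1 5.6 2.1 0 0; 1 5.6 2.1 0 0"

```text
t: 34.5
tool_pos: [0.5338, -0.2482, 0.1477]
orientation: [3.094, 0.545, 0.001]
force: [-0.8, 0.7, -0.3]
opening: 0.0008
gripper_force: 0.1
```

```bash
python3 - <<'E'
from h import *
shot('scene','s6.png'); shot('top','t6.png')
crop('s6.png','c1.png',150,190,240,260,6); crop('t6.png','c2.png',330,170,480,270,5)
a=cv2.imread('pics/c1.png')[:,:400];b=cv2.imread('pics/c2.png')
a=cv2.resize(a,(400,300)) if 0 else a[:300]
b=cv2.resize(b,(400,267)); b=cv2.copyMakeBorder(b,0,33,0,0,0); 
cv2.imwrite('pics/v6.png',np.hstack([a,b]))
E
```

```text
(no output)
```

View pics/v6.png

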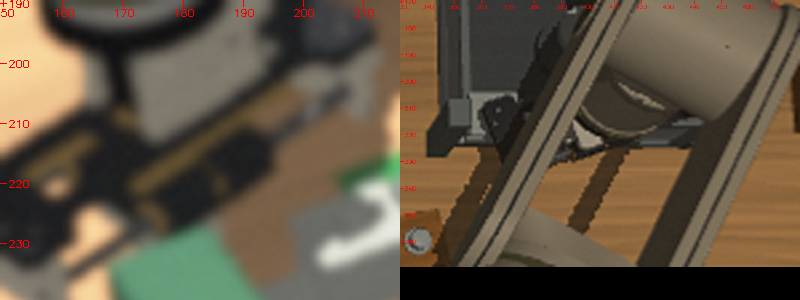

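arm_command:
  increments: "1 1.9 0.7 0 0; 1 2.8 1 0 0"

```text
t: 34.8
tool_pos: [0.5345, -0.248, 0.1475]
orientation: [-3.093, -0.545, 0.006]
force: [-14.9, 1.3, 7.4]
opening: 0.0003
gripper_force: 6.5
```

arm_command:
  increments: "1 1.9 0.7 0 0; 1 2.8 1 0 0"

```text
t: 35.0
tool_pos: [0.5349, -0.248, 0.1474]
orientation: [-3.091, -0.544, 0.015]
force: [-27.9, 2.8, 16.9]
opening: 0.0007
gripper_force: 12.8
```

arm_command:
  increments: "1 -15 -5 0 0; 1 -40 -15 0 0; 1 -75 -27 0 0; 1 -95 -35 -20 0; 1 -95 -35 -60 0"

```text
t: 35.5
tool_pos: [0.4337, -0.2459, 0.204]
orientation: [-3.089, -0.542, 0.01]
force: [0.9, -1.0, 0.6]
opening: 0.0005
gripper_force: 0.0
```

arm_command:
  increments: "0.5 10 -40 -40 0; 0.5 20 -80 -40 0; 0.5 30 -120 -40 0; 0.5 40 -160 -40 0; 0.5 40 -180 -40 0"

```text
t: 36.0
tool_pos: [0.4142, -0.0621, 0.2483]
orientation: [-3.093, -0.548, -0.003]
force: [-0.2, -0.0, -0.0]
opening: 0.0354
gripper_force: 0.0
```

```bash
python3 - <<'E'
from h import *
plan([(.436,-.1153,.2,-70)])
shot('top','t7.png'); shot('scene','s7.png')
im=cv2.cvtColor(cv2.imread('pics/raw_t7.png'),cv2.COLOR_BGR2GRAY).astype(np.float32)
xs=np.arange(.50,.58,.003)
print('x   ',[int(x*1000) for x in xs])
for y in(-.36,-.32,-.28,-.24,-.21):
    uv=proj('top',[[x,y,.145] for x in xs]).astype(np.float32)
    print(y,cv2.remap(im,uv[:,:1],uv[:,1:],cv2.INTER_LINEAR)[:,0].astype(int).tolist())
E
```

```text
t 36.0 pos [ 0.4142 -0.0621  0.2483] yaw -69.91 open 0.0354 F [-0.2 -0.  -0. ] q6 0.95
  shift mm [ 2.1 57.4 48.3] turn 0.002 rows 2.0
x    [500, 503, 506, 509, 512, 515, 518, 521, 524, 527, 530, 533, 536, 539, 542, 545, 548, 551, 554, 557, 560, 563, 566, 569, 572, 575, 578]
-0.36 [111, 110, 110, 110, 108, 79, 32, 35, 39, 40, 40, 48, 47, 77, 85, 83, 62, 53, 53, 54, 53, 54, 54, 54, 53, 54, 52]
-0.32 [109, 110, 109, 111, 108, 94, 60, 79, 73, 57, 56, 52, 44, 82, 85, 80, 62, 55, 56, 55, 55, 54, 54, 53, 53, 54, 53]
-0.28 [109, 110, 108, 111, 110, 67, 51, 83, 70, 58, 57, 48, 38, 86, 84, 78, 61, 54, 55, 57, 54, 54, 55, 53, 55, 56, 55]
-0.24 [101, 99, 96, 94, 90, 86, 84, 79, 74, 67, 56, 45, 39, 86, 84, 81, 69, 56, 54, 55, 54, 54, 54, 54, 56, 56, 51]
-0.21 [74, 80, 86, 86, 88, 87, 83, 80, 76, 67, 53, 37, 44, 68, 116, 125, 123, 61, 54, 53, 54, 54, 54, 54, 55, 53, 53]
```

arm_command:
  increments: "0.3 0 20 15 0.12; 0.3 0 40 25 0.24; 0.3 2 57 30 0.35; 0.3 2 57 48 0.35; 0.3 2 57 48 0.35"

```text
t: 36.6
tool_pos: [0.4344, -0.1185, 0.1973]
orientation: [-3.14, 0.004, 0.005]
force: [-0.5, -0.1, -1.9]
opening: 0.0652
gripper_force: 0.0
```

```bash
python3 - <<'E'
from h import *
plan([(.4363,-.1154,.079,-90)])
for n,c in(('top',(364.7,212.3)),('scene',(208.5,226.7))):
    im=cv2.imread('pics/raw_%s7.png'%n[0]); g=im.max(2).astype(int)
    u,v=map(int,np.round(c)); w=g[v-5:v+6,u-6:u+7]; print(w)
im=cv2.imread('pics/raw_t0.png').max(2); print(im[252:266,330:346])
E
```

```text
t 36.6 pos [ 0.4344 -0.1185  0.1973] yaw -90.15 open 0.0652 F [-0.5 -0.1 -1.9] q6 1.19
  shift mm [  2.3  -3.  118.3] turn -0.003 rows 3.0
[[120 119 120 120 119 119 119 119 119 119 118 118 118]
 [123 123 107 123 124 125 125 123 123 121 120 120 121]
 [122 123 122 125 116  95  94 111 119 123 122 120 122]
 [123 122 125 108  68  65  81  61  94 118 122 122 121]
 [123 123 119  79  92  94  72  78  55 112 121 122 120]
 [125 125 120  57  44  55  82  55  46 108 122 121 122]
 [125 125 128  63  30  33  44  50  41 104 121 121 121]
 [ 71  79 109 106  50  32  34  46  62 113 121 119 119]
 [ 73  71  73  73  67  54  46  82 114 123 107 120 118]
 [ 81  81  79  75  75  72  68  68  78 110 105 126 124]
 [ 88  86  84  83  81  78  77  74  71  73  69  81  78]]
[[131 138 148 162 174 189 207 219 227 229 231 227 212]
 [161 176 189 205 217 222 227 229 231 232 232 231 223]
 [204 216 221 226 228 226 225 223 224 227 230 231 230]
 [225 229 230 228 223 214 199 192 197 213 226 231 232]
 [231 231 230 225 205 178 157 150 157 185 219 230 232]
 [231 230 229 221 186 150 130 127 140 175 216 229 232]
 [230 231 230 222 193 161
[... 489 characters left out ...]
  94 116 116 118 119 117 116]
 [113 116 116  97 124  86 123 122 122 125 113 117 116 113 111 109]
 [115 115 121 126  93 126 126 125 126 127 131  95 109 110 111 110]
 [120 101 133  93 102 129 128 127 129 129 126 109 112 115 113 115]
 [123  99 134  71  96 133 131 130 129 126 128 124 119 120 119 123]
 [114  95 134  70  83 137 136 135 130 129 132 121 124 124 124 125]
 [115  95 133  89  55 108 141 138 135 134 119 123 126 125 125 124]
 [121 123 102 129  70  60  83 115 105 122 127 109 120 119 118 116]
 [124 125  80 138 133 107  69  90  85 131 114 113 113 110 111 112]
 [124 123 118 102  98 129 126 124 127 119 113 111 113 113 115 114]
 [121 120 120 116 117  97 117 115 116 114 115 115 116 115 116 117]]
```

arm_command:
  increments: "0.3 2 -3 45 0; 0.3 2 -3 85 0; 0.3 2 -3 105 0; 0.3 2 -3 115 0; 0.3 2 -3 117 0"

```text
t: 37.1
tool_pos: [0.4372, -0.1147, 0.0823]
orientation: [-3.141, 0.002, 0.002]
force: [-0.2, 0.6, -0.3]
opening: 0.0654
gripper_force: 0.0
```

arm_command:
  increments: "0.3 0 0 0 0; 0.3 0 0 0 0"

```text
t: 37.3
tool_pos: [0.4388, -0.1152, 0.0844]
orientation: [3.141, -0.002, 0.004]
force: [1.0, 0.3, 0.2]
opening: 0.065
gripper_force: 0.0
```

```bash
python3 - <<'E'
from h import *
plan([(.4363,-.1154,.079,-90)])
E
```

```text
t 37.3 pos [ 0.4388 -0.1152  0.0844] yaw -90.06 open 0.065 F [1.  0.3 0.2] q6 1.2
  shift mm [-2.5  0.2  5.4] turn -0.001 rows 1.0
```

arm_command:
  increments: "0.3 -2.5 0 4 0; 0.3 -2.5 0 4 0; 0.3 -2.5 0 4 0; 1 -2.5 0 4 0; 1 -2.5 0 4 0"

```text
t: 37.8
tool_pos: [0.435, -0.1146, 0.0787]
orientation: [3.142, -0.002, 0.0]
force: [-0.0, 0.2, -0.3]
opening: 0.0534
gripper_force: 0.0
```

arm_command:
  increments: "1 0 0 0 0; 1 0 0 0 0; 1 0 0 0 0; 1 0 0 0 0; 1 0 0 0 0"

```text
t: 38.3
tool_pos: [0.4355, -0.1152, 0.0792]
orientation: [3.141, -0.002, 0.002]
force: [-0.2, -3.1, 7.2]
opening: 0.0138
gripper_force: 14.9
```

```bash
python3 - <<'E'
from h import *
plan([(.4363,-.1154,.26,-90),(.5407,-.1718,.26,-90)])
E
```

```text
t 38.3 pos [ 0.4355 -0.1152  0.0792] yaw -90.07 open 0.0138 F [-0.2 -3.1  7.2] q6 1.2
  shift mm [   1.     0.4 -180.8] turn -0.001 rows 4.0
  shift mm [104.4  56.4   0.2] turn -0.0 rows 3.0
```

arm_command:
  increments: "1 0 0 0 0; 1 0 0 0 0; 1 0 0 0 0"

```text
t: 38.6
tool_pos: [0.4355, -0.1148, 0.0792]
orientation: [3.141, -0.002, 0.002]
force: [1.1, -1.3, 5.7]
opening: 0.0007
gripper_force: 2.9
```

```bash
python3 - <<'E'
from h import *
s=robot.read_state(); print(s['opening'],s['gripper_force'],s['wrist_torque'],s['force'],s['tool_pos'])
shot('top','t8.png');shot('scene','s8.png')
im=cv2.imread('pics/raw_t8.png').max(2); print(im[248:272,326:350])
E
```

```text
0.0007120936741909964 2.915016678283706 [-0.23704415  0.1149731  -0.00378861] [ 1.11100872 -1.29949609  5.6509412 ] [ 0.43553837 -0.11483829  0.07924732]
[[123  57  89 120 120 119 120  71 104 106 107 109 110 111 112 112 113 112
  116 115 116 117 117 117]
 [101  30 118 121 119 122  98  87 102 103 104 106 107 108 110 110 110 112
  113 114 114 115 113 116]
 [ 59  43 121 120 119 122  80  94 102 100 103 102 104 105 107 107 108 109
  109 110 112 113 112 113]
 [ 49  93 120 119 120 119  67  93  94  97  98 100 102 102 102 105 107 108
  108 109 109 111 111 112]
 [ 31 119 121 118 122  93  80  88  91  92  95  97  98 101 100 101 104 104
  105 107 109 109 109 111]
 [ 41 120 120 119 123  72  78  82  84  87  89  92  94  96  97  99 101 100
  102 104 104 104 108 107]
 [ 90 121 119 121 116  70  74  76  79  82  84  87  89  91  93  94  96  97
  100 100 102 104 104 105]
 [119 121 120 122  83  54  59  68  73  75  78  79  83  85  89  91  92  93
   96  96  98 100 101 104]
 [121 119 120 121  80  82  58  55  57  67  70  74  76  79  80  84  86  90
   91  93  94  97  97  99]
 [120 119 121 121  57  77  56  57  58
[... 778 characters left out ...]
38 125 158 156 156 159 156  60  44  63 121  87  57  57  59  58  61
   58  61  60  59  59  56]
 [ 88  39 102 161 158 157 157 160 156 125  50  73 100  96  72  58  59  59
   59  60  58  59  60  59]
 [ 85  88  89 123 157 160 162 165 165 167  73  42  60  68 116  98  72  57
   57  58  58  59  56  58]
 [ 50  52  48  64  81  82  84  83  85  87  45  40  43  42  64  68  97 126
   96  86  70  72  72  69]
 [ 48  46 118  91  49  42  42  44  43  46  42  43  43  42  41  62  57  56
   70  72  95  99  99 107]
 [ 51  45 127  87  31  31  28  32  32  33  32  32  31  29  29  34  61  29
   31  35  44  47  45  50]
 [ 96  49  93  98  97 100  80  58  34  28  26  50  78  79  74 152  85  75
   75  74  75  74  74  74]]
```

arm_command:
  increments: "1 0 0 -10 0; 1 0 0 -40 0; 1 0 0 -85 0; 1 0 0 -125 0; 1 0 0 -125 0"

```text
t: 39.2
tool_pos: [0.438, -0.1155, 0.2105]
orientation: [3.138, -0.001, 0.015]
force: [0.8, -0.6, -0.0]
opening: 0.0004
gripper_force: 0.0
```

arm_command:
  increments: "1 0 -40 0 0; 1 0 -80 0 0; 1 0 -120 0 0; 1 0 -160 0 0; 1 0 -160 0 0"

```text
t: 39.7
tool_pos: [0.4342, 0.0495, 0.2031]
orientation: [-3.14, -0.006, 0.002]
force: [-0.6, -0.2, 0.1]
opening: 0.0003
gripper_force: 0.0
```

```bash
python3 - <<'E'
from h import *
s=robot.read_state(); print(s['opening'],s['gripper_force'],s['wrist_torque'],s['force'],s['tool_pos'])
shot('top','t9.png');shot('scene','s9.png')
im=cv2.imread('pics/raw_t9.png').max(2); print(im[250:268,328:348])
E
```

```text
0.00033725740622261727 0.0 [0.02811631 0.18404391 0.0241757 ] [-0.58336916 -0.22415675  0.10899398] [0.43424192 0.04946586 0.2031476 ]
[[149 149 141 134  95 106 122 122 118 117 118 118 112 108 109 110 106 143
  143 142]
 [106 122 121 123 118 117 117 115 114 112 108 108 107 107 107 107 107 127
  144 144]
 [119 117 119 115 109 107 108 106 108 107 107 109 108 109 110 109 110 127
  147 148]
 [116 114 112 109 107 107 109 109 109 111 109 110 111 111 114 115 114 123
  150 149]
 [109 108 108 108 107 111 112 114 115 115 117 117 116 116 116 116 116 114
  145 146]
 [109 112 111 112 114  96  98  60  83  87  69 114 116 117 117 118 118 116
  136 140]
 [115 115 116 115 115 127  97 120 119 121 125 100 119 119 116 114 112 111
  126 139]
 [116 115 115 115 133  91 122 126 127 125 127 126  87 111 112 111 111 110
  125 137]
 [119 119 120  94 134  62 128 129 128 128 130 127 123 113 114 114 115 116
  117 141]
 [122 123 122 124 114  47 134 131 129 130 130 127 130  97 119 121 120 121
  121 143]
 [117 115 112 126 109  51 139 136 134 134 129 130 109 116 125 125 126 125
  123 134]
 [113 113 115 102 130  56  78 142 142 136 133 133 108 120 125 125 125 124
  123 128]
 [120 121 122  82 135  85  56  81 102 126  92 105 106 122 121 119 120 115
  113 102]
 [125 125 125 121 132 130 106  72  72  90 128 135 114 114 113 110 111 111
  113 109]
 [126 126 124 123 123 110 125 125 125 129  93  83 113 113 113 112 114 114
  115 115]
 [123 120 120 118 118 119  99  99  98  98 113 110 115 114 116 117 116 116
  118 117]
 [119 118 116 115 115 114 112 114 114 114 118 115 116 116 118 118 118 119
  120 120]
 [116 115 115 116 116 116 116 116 117 116 118 120 119 120 121 121 122 123
  125 124]]
```

```bash
python3 - <<'E'
from h import *
p=proj('scene',[[.436,-.115,.078],[.436,-.115,.048],[.4355,-.1148,.054]]); print(p, proj('top',[[.436,-.115,.078],[.4355,-.1148,.054]]))
def c(fn,x,y,k,g=False):
    w,h=int(400/k),int(300/k); crop(fn,'tmp.png',int(x-w/2),int(y-h/2),int(x-w/2)+w,int(y-h/2)+h,k); return cv2.resize(cv2.imread('pics/tmp.png'),(400,300))
u,v=p[0]
cv2.imwrite('pics/v9.png',np.vstack([np.hstack([c('s8.png',u,v,5),c('s9.png',u,v,5)]),np.hstack([c('t8.png',337,255,5),c('t9.png',345,240,4)])]))
E
```

```text
[[215.20491054 228.1765164 ]
 [216.15376571 236.0291622 ]
 [215.95333762 234.35690174]] [[337.09714651 258.86138361]
 [335.98199058 259.96888907]]
```

View pics/v9.png

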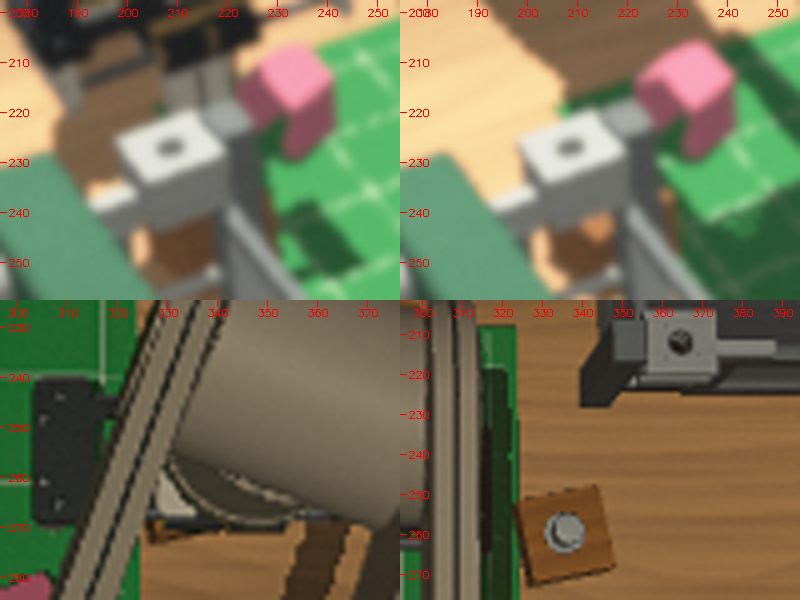

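arm_command:
  increments: "1 1 45 0 0; 1 2 90 0 0; 1 2 135 20 0; 1 2 164 60 0; 1 2 164 85 0"

```text
t: 40.3
tool_pos: [0.4353, -0.1232, 0.1164]
orientation: [3.141, -0.011, -0.003]
force: [-0.2, 0.6, -0.5]
opening: 0.0003
gripper_force: 0.0
```

arm_command:
  increments: "1 0 0 3 0; 1 0 0 6 0; 1 0 0 8 0; 1 0 0 8 0"

```text
t: 40.7
tool_pos: [0.4379, -0.1187, 0.112]
orientation: [3.141, -0.001, 0.003]
force: [-0.0, 0.2, 0.7]
opening: 0.0004
gripper_force: 0.0
```

arm_command:
  increments: "1 0 0 1 0; 1 0 0 2 0; 1 0 0 2.5 0; 1 0 0 2.5 0"

```text
t: 41.1
tool_pos: [0.437, -0.1185, 0.1082]
orientation: [3.142, -0.001, 0.0]
force: [-0.5, 1.0, 0.6]
opening: 0.0001
gripper_force: 0.0
```

arm_command:
  increments: "1 -1 -3.5 2 0; 1 -1 -3.5 3 0; 1 -1 -3.5 4 0; 1 -1 -3.5 5 0"

```text
t: 41.5
tool_pos: [0.4359, -0.1151, 0.103]
orientation: [-3.142, 0.002, 0.0]
force: [-0.3, -0.0, 0.5]
opening: 0.0004
gripper_force: 0.0
```

arm_command:
  increments: "1 0 0 1 0; 1 0 0 2 0; 1 0 0 3 0"

```text
t: 41.8
tool_pos: [0.4359, -0.1152, 0.1]
orientation: [-3.142, 0.002, 0.0]
force: [-0.3, 0.4, -0.8]
opening: 0.0002
gripper_force: 0.0
```

arm_command:
  increments: "1 0 0 1 0; 1 0 0 1.5 0; 1 0 0 1.5 0"

```text
t: 42.1
tool_pos: [0.4359, -0.1151, 0.0985]
orientation: [-3.142, 0.002, 0.0]
force: [0.1, 0.0, -0.1]
opening: 0.0001
gripper_force: 0.0
```

arm_command:
  increments: "1 0 0 1.5 0; 1 0 0 3 0; 1 0 0 4.5 0"

```text
t: 42.4
tool_pos: [0.436, -0.1151, 0.094]
orientation: [3.142, -0.002, -0.0]
force: [0.2, -0.3, 0.4]
opening: 0.0004
gripper_force: 0.0
```

arm_command:
  increments: "1 0 0 1.5 0; 1 0 0 3 0; 1 0 0 4.5 0"

```text
t: 42.7
tool_pos: [0.436, -0.1151, 0.0895]
orientation: [-3.142, 0.002, 0.0]
force: [0.2, 0.2, 0.2]
opening: 0.0002
gripper_force: 0.0
```

arm_command:
  increments: "1 0 0 1.5 0; 1 0 0 3 0; 1 0 0 4 0"

```text
t: 43.0
tool_pos: [0.4359, -0.1151, 0.0855]
orientation: [-3.142, 0.002, 0.0]
force: [-0.5, -0.3, 1.0]
opening: 0.0007
gripper_force: 0.0
```

arm_command:
  increments: "1 0 0 1 0; 1 0 0 2 0; 1 0 0 3 0"

```text
t: 43.3
tool_pos: [0.436, -0.1151, 0.0826]
orientation: [3.142, -0.002, 0.0]
force: [-0.1, 0.1, -0.1]
opening: 0.0002
gripper_force: 0.0
```

arm_command:
  increments: "1 0 0 1 0; 1 0 0 2 0"

```text
t: 43.5
tool_pos: [0.436, -0.1151, 0.0805]
orientation: [3.142, -0.002, -0.0]
force: [0.4, 0.2, 0.2]
opening: 0.0005
gripper_force: 0.0
```

arm_command:
  increments: "1 0 0 0.7 0; 1 0 0 1.5 0; 1 0 0 1.5 0"

```text
t: 43.8
tool_pos: [0.4361, -0.1152, 0.0793]
orientation: [3.141, -0.002, 0.0]
force: [-0.1, -0.5, 1.6]
opening: 0.0006
gripper_force: 1.0
```

arm_command:
  increments: "1 0 0 0.7 0; 1 0 0 1.5 0; 1 0 0 1.5 0"

```text
t: 44.1
tool_pos: [0.4364, -0.1153, 0.0792]
orientation: [3.141, -0.002, 0.001]
force: [-6.5, 2.6, 15.8]
opening: 0.0003
gripper_force: 7.8
```

arm_command:
  increments: "1 0 0 -20 0; 1 0 0 -60 0; 1 0 0 -100 0; 1 0 0 -130 0; 1 0 0 -130 0"

```text
t: 44.6
tool_pos: [0.4386, -0.1161, 0.2129]
orientation: [3.138, -0.002, 0.013]
force: [0.2, 0.1, 0.5]
opening: 0.0005
gripper_force: 0.0
```

arm_command:
  increments: "1 8 35 0 0; 1 16 70 0 0; 1 25 110 0 0; 1 34 135 0 0; 1 34 135 0 0"

```text
t: 45.1
tool_pos: [0.4695, -0.2527, 0.206]
orientation: [-3.141, 0.006, 0.003]
force: [-0.5, 0.6, -0.9]
opening: 0.0004
gripper_force: 0.0
```

arm_command:
  increments: "1 0 0 30 0; 1 0 0 65 0; 1 0 0 90 0; 1 0 0 95 0; 1 0 0 95 0"

```text
t: 45.6
tool_pos: [0.4689, -0.249, 0.1115]
orientation: [-3.14, 0.001, 0.004]
force: [0.6, 0.7, 0.3]
opening: 0.0003
gripper_force: 0.0
```

arm_command:
  increments: "1 15 0 0 0; 1 30 0 0 0; 1 40 0 0 0; 1 46 0 0 0; 1 48 0 0 0"

```text
t: 46.1
tool_pos: [0.5186, -0.2503, 0.1134]
orientation: [3.141, -0.001, 0.001]
force: [-0.1, -0.1, 0.2]
opening: 0.0005
gripper_force: 0.0
```

arm_command:
  increments: "1 2 0 0 0; 1 4 0 0 0; 1 6 0 0 0; 1 7 0 0 0; 1 7 0 0 0"

```text
t: 46.6
tool_pos: [0.5248, -0.2502, 0.1126]
orientation: [-3.142, 0.002, 0.0]
force: [-1.1, -0.1, -0.0]
opening: 0.0005
gripper_force: 0.0
```

arm_command:
  increments: "1 1.5 0 0 0; 1 3 0 0 0; 1 4 0 0 0; 1 4 0 0 0"

```text
t: 47.0
tool_pos: [0.5289, -0.2502, 0.1126]
orientation: [3.142, -0.002, 0.0]
force: [-0.2, -0.0, -0.1]
opening: 0.0007
gripper_force: 0.0
```

arm_command:
  increments: "1 1 0 0 0; 1 2 0 0 0; 1 2.5 0 0 0"

```text
t: 47.3
tool_pos: [0.5299, -0.2502, 0.1125]
orientation: [-3.141, 0.002, 0.005]
force: [-11.2, 1.3, 6.4]
opening: 0.0004
gripper_force: 5.3
```

arm_command:
  increments: "1 1 0 0 0; 1 2 0 0 0; 1 2 0 0 0"

```text
t: 47.6
tool_pos: [0.53, -0.2502, 0.1125]
orientation: [-3.14, 0.002, 0.011]
force: [-20.2, 1.4, 12.4]
opening: 0.0005
gripper_force: 10.0
```

arm_command:
  increments: "1 -20 0 0 0; 1 -50 0 0 0; 1 -70 0 -20 0; 0.4 -85 0 -55 0; 0.4 -95 0 -90 0"

```text
t: 48.1
tool_pos: [0.4368, -0.2497, 0.203]
orientation: [-3.141, 0.003, 0.002]
force: [0.7, -0.1, 1.5]
opening: 0.0123
gripper_force: 0.0
```

arm_command:
  increments: "0.4 0 -40 0 0; 0.4 0 -80 0 0; 0.4 0 -115 0 0; 0.4 0 -135 0 0; 0.4 0 -135 0 0"

```text
t: 48.6
tool_pos: [0.4387, -0.1131, 0.2029]
orientation: [-3.141, -0.003, -0.001]
force: [1.3, 0.3, 0.4]
opening: 0.0518
gripper_force: 0.0
```

```bash
python3 - <<'E'
from h import *
plan([(.4363,-.1150,.09,-90)])
E
```

```text
t 48.6 pos [ 0.4387 -0.1131  0.2029] yaw -89.9 open 0.0518 F [1.3 0.3 0.4] q6 1.2
  shift mm [ -2.5   2.  112.9] turn 0.002 rows 3.0
```

arm_command:
  increments: "0.4 -2 2 45 0; 0.4 -2 2 85 0; 0.4 -2 2 108 0; 0.4 -2 2 113 0; 0.4 -2 2 113 0"

```text
t: 49.1
tool_pos: [0.436, -0.1176, 0.0893]
orientation: [-3.141, 0.003, 0.002]
force: [-0.3, 0.0, 0.9]
opening: 0.0561
gripper_force: 0.0
```

arm_command:
  increments: "0.4 0 0 6 0; 0.4 0 0 12 0; 0.4 0 0 16 0; 0.4 0 0 19 0; 0.4 0 0 19 0"

```text
t: 49.6
tool_pos: [0.4362, -0.117, 0.0703]
orientation: [-3.141, 0.002, 0.001]
force: [-0.4, 0.4, 0.5]
opening: 0.0558
gripper_force: 0.0
```

arm_command:
  increments: "0.4 0 0 3 0; 0.4 0 0 6 0; 0.4 0 0 9 0; 0.4 0 0 9 0"

```text
t: 50.0
tool_pos: [0.4361, -0.117, 0.061]
orientation: [-3.141, 0.002, 0.001]
force: [0.1, -0.0, -0.3]
opening: 0.0561
gripper_force: 0.0
```

arm_command:
  increments: "0.4 0 -2 2 0; 0.4 0 -2 3 0; 1 0 -2 3 0; 1 0 -2 3 0; 1 0 -2 3 0"
  grip_force: 30

```text
t: 50.5
tool_pos: [0.4366, -0.1151, 0.0588]
orientation: [3.142, -0.002, 0.0]
force: [0.4, -0.3, 0.2]
opening: 0.0364
gripper_force: 0.0
```

arm_command:
  increments: "1 0 0 0 0; 1 0 0 0 0; 1 0 0 0 0; 1 0 0 0 0; 1 0 0 0 0"

```text
t: 51.0
tool_pos: [0.4366, -0.1156, 0.0588]
orientation: [3.141, -0.002, 0.0]
force: [-0.8, -3.9, 0.0]
opening: 0.0192
gripper_force: 30.0
```

arm_command:
  increments: "1 0 0 -10 0; 1 0 0 -50 0; 1 0 0 -100 0; 1 0 0 -150 0; 1 0 0 -200 0"

```text
t: 51.5
tool_pos: [0.4358, -0.1144, 0.2602]
orientation: [-3.14, 0.001, 0.001]
force: [0.7, 1.0, -0.8]
opening: 0.0193
gripper_force: 29.9
```

arm_command:
  increments: "1 0 0 0 0; 1 25 14 0 0; 1 60 33 0 0; 1 90 48 0 0; 1 104 56 0 0"

```text
t: 52.0
tool_pos: [0.5416, -0.1716, 0.2567]
orientation: [-3.14, 0.002, 0.003]
force: [-0.3, 0.9, -1.0]
opening: 0.0193
gripper_force: 29.9
```

arm_command:
  increments: "1 0 0 0 0; 1 0 0 0 0; 1 0 0 0 0"

```text
t: 52.3
tool_pos: [0.5396, -0.1706, 0.2582]
orientation: [-3.141, 0.001, 0.001]
force: [-0.2, -1.6, -1.3]
opening: 0.0193
gripper_force: 29.9
```

```bash
python3 - <<'E'
from h import *
plan([(.5407,-.1718,.245,-90)])
shot('scene','s10.png');shot('top','t10.png')
# where the pin foot / flange ought to show in the scene
p=robot.read_state()['tool_pos']
for dz in(-.0548,-.0108): print(proj('scene',[[p[0],p[1],p[2]+dz]]))
im=cv2.imread('pics/raw_s10.png'); 
for v in range(200,234,1): print(v,' '.join('%3d'%a for a in im[v,196:226].max(1)))
E
```

```text
t 52.3 pos [ 0.5396 -0.1706  0.2582] yaw -90.05 open 0.0193 F [-0.2 -1.6 -1.3] q6 1.17
  shift mm [ 1.1  1.2 13.2] turn -0.001 rows 1.0
[[208.41989102 219.94559198]]
[[206.63713879 206.11340895]]
200 122 127 131 133 132 132 123 108 108 112 113 112 109 102  90  94 118 130 131 127 123 124 140 196 239 248 249 249 249 249
201 122 126 131 133 134 132 124 110 109 113 114 112 109 104  93  92 115 128 127 124 122 125 142 194 238 248 249 249 248 248
202 119 125 131 134 133 131 124 112 108 114 114 113 109 105  95  95 112 125 125 124 124 125 139 186 233 246 247 247 246 246
203 117 122 128 132 132 132 125 113 108 112 114 113 109 105  99 100 112 122 124 123 122 123 131 163 215 240 245 245 245 245
204 115 119 124 128 131 131 126 115 108 112 114 112 109 104 101 103 110 118 122 121 120 120 123 143 194 234 244 245 245 245
205 114 116 120 125 126 129 127 118 109 110 114 112 109 106 104 104 109 115 118 118 119 117 120 138 190 233 244 246 246 246
206 116 117 118 120 123 124 122 119 112 112 113 112 109 107 105 105 108 114 117 117 119 118 121 140 192 236 246 247 247 247
207 118 119 119 120 120 120 117 114 
[... 2611 characters left out ...]
 105 108 112 113 111 109 108 108 108 109 109 109 107 101  90  81  78  79  79  86
229 121 121 118 112 107 107 107 107 107 106 107 108 110 111 110 109 107 108 110 109 109 109 110 104  94  83  78  77  79  90
230 122 122 119 111 105 105 105 107 106 107 106 108 108 109 110 109 109 109 110 110 110 110 110 104  94  81  79  78  78  94
231 124 123 119 112 106 104 106 106 107 106 107 107 108 108 109 110 109 109 109 109 110 110 110 104  94  82  77  78  79  92
232 123 124 123 116 108 106 106 107 107 107 108 107 108 109 109 111 110 109 111 111 110 111 109 106  95  83  79  77  78  88
233 124 125 124 121 111 107 105 105 107 108 108 108 108 109 108 110 111 110 109 110 109 109 108 106  97  84  77  77  79  87
```

arm_command:
  increments: "1 1 1.2 5 0; 1 1 1.2 10 0; 1 1 1.2 13 0; 1 1 1.2 13 0; 1 1 1.2 13 0"

```text
t: 52.9
tool_pos: [0.5413, -0.1724, 0.2455]
orientation: [-3.141, 0.002, 0.001]
force: [0.3, 0.4, -0.8]
opening: 0.0193
gripper_force: 29.9
```

arm_command:
  increments: "1 0 0 2 0; 1 0 0 4 0; 1 0 0 6 0; 1 0 0 6 0"

```text
t: 53.3
tool_pos: [0.5412, -0.1724, 0.2392]
orientation: [-3.141, 0.002, 0.001]
force: [-0.0, -0.1, -1.1]
opening: 0.0193
gripper_force: 29.9
```

arm_command:
  increments: "1 0 0 1 0; 1 0 0 2 0; 1 0 0 3 0; 1 0 0 3 0"

```text
t: 53.7
tool_pos: [0.5413, -0.1724, 0.2365]
orientation: [-3.141, 0.002, 0.0]
force: [0.3, 0.2, -1.1]
opening: 0.0193
gripper_force: 29.9
```

arm_command:
  increments: "1 0 0 1.5 0; 1 0 0 3 0; 1 0 0 3 0"

```text
t: 54.0
tool_pos: [0.5411, -0.1725, 0.2333]
orientation: [3.142, -0.002, -0.001]
force: [-2.0, -0.0, -0.8]
opening: 0.0192
gripper_force: 29.9
```

arm_command:
  increments: "1 0 0 1.5 0; 1 0 0 3 0; 1 0 0 3 0"

```text
t: 54.3
tool_pos: [0.5412, -0.1725, 0.2302]
orientation: [-3.141, 0.002, 0.001]
force: [-2.1, -0.5, -1.2]
opening: 0.0192
gripper_force: 29.9
```

arm_command:
  increments: "1 -0.7 0 2 0; 1 -0.7 0 4 0; 1 -0.7 0 6 0; 1 -0.7 0 6 0"

```text
t: 54.7
tool_pos: [0.5406, -0.1724, 0.2242]
orientation: [-3.141, 0.002, 0.001]
force: [-1.0, -1.1, -0.8]
opening: 0.0195
gripper_force: 29.9
```

arm_command:
  increments: "1 0 0 2 0; 1 0 0 4 0; 1 0 0 6 0; 1 0 0 6 0"

```text
t: 55.1
tool_pos: [0.5406, -0.1724, 0.2182]
orientation: [-3.141, 0.002, 0.001]
force: [-0.7, 0.1, -1.5]
opening: 0.0191
gripper_force: 29.9
```

arm_command:
  increments: "1 0 0 2 0; 1 0 0 4 0; 1 0 0 6 0; 1 0 0 6 0"

```text
t: 55.5
tool_pos: [0.5406, -0.1723, 0.2121]
orientation: [-3.141, 0.002, 0.001]
force: [0.1, 0.9, -0.9]
opening: 0.0196
gripper_force: 29.9
```

arm_command:
  increments: "1 0 0 2 0; 1 0 0 4 0; 1 0 0 6 0; 1 0 0 6 0"

```text
t: 55.9
tool_pos: [0.5405, -0.1724, 0.2061]
orientation: [-3.141, 0.002, 0.001]
force: [-0.3, 0.4, -1.7]
opening: 0.0192
gripper_force: 29.9
```

arm_command:
  increments: "1 0 0 2 0; 1 0 0 4 0; 1 0 0 6 0; 1 0 0 6 0"

```text
t: 56.3
tool_pos: [0.5405, -0.1724, 0.2002]
orientation: [-3.141, 0.002, 0.001]
force: [-0.5, 0.4, -1.6]
opening: 0.0193
gripper_force: 29.9
```

Foot is at about 145 mm; 5 mm remain to the flange.

arm_command:
  increments: "1 0 0 1.5 0; 1 0 0 3 0; 1 0 0 4 0; 1 0 0 4 0"

```text
t: 56.7
tool_pos: [0.5406, -0.1724, 0.1964]
orientation: [-3.142, 0.002, 0.0]
force: [-0.9, -0.8, -0.9]
opening: 0.0192
gripper_force: 29.9
```

arm_command:
  increments: "1 0 0 1 0; 1 0 0 1.5 0; 1 0 0 1.5 0"

```text
t: 57.0
tool_pos: [0.5408, -0.1725, 0.1953]
orientation: [3.141, -0.002, 0.0]
force: [0.2, -1.0, 0.4]
opening: 0.0192
gripper_force: 29.9
```

arm_command:
  increments: "1 0 0 1 0; 1 0 0 1 0; 1 0 0 1 0"

```text
t: 57.3
tool_pos: [0.541, -0.1725, 0.1952]
orientation: [3.141, -0.002, 0.002]
force: [-2.3, 0.5, 5.8]
opening: 0.0193
gripper_force: 29.9
```

arm_command:
  increments: "0.7 0 0 0 0; 0.5 0 0 0 0; 0.4 0 0 0 0; 0.4 0 0 0 0; 0.4 0 0 0 0"

```text
t: 57.8
tool_pos: [0.5407, -0.1724, 0.194]
orientation: [-3.141, 0.002, 0.0]
force: [-0.7, -0.6, -0.4]
opening: 0.0538
gripper_force: 0.0
```

arm_command:
  increments: "0.4 0 0 -5 0; 0.4 0 0 -20 0; 0.4 0 0 -60 0; 0.4 0 0 -90 0; 0.4 0 0 -90 0"

```text
t: 58.3
tool_pos: [0.5431, -0.1735, 0.2917]
orientation: [3.138, -0.002, 0.015]
force: [0.8, -0.1, 0.5]
opening: 0.0555
gripper_force: 0.0
```

arm_command:
  increments: "0.4 -40 0 0 0; 0.4 -80 10 0 0; 0.4 -120 40 0 0; 0.4 -150 80 0 0; 0.4 -170 110 0 0"

```text
t: 58.8
tool_pos: [0.3688, -0.2836, 0.2851]
orientation: [3.14, -0.002, 0.001]
force: [0.7, -0.4, -0.1]
opening: 0.0556
gripper_force: 0.0
```

arm_command:
  increments: "0.4 0 0 0 0; 0.4 0 0 0 0"

```text
t: 59.0
tool_pos: [0.3703, -0.2827, 0.2846]
orientation: [3.141, -0.006, 0.001]
force: [0.1, 0.2, 0.1]
opening: 0.0555
gripper_force: 0.0
```

```bash
python3 - <<'E'
from h import *
plan([]); shot('top','t11.png'); shot('scene','s11.png')
im=cv2.imread('pics/raw_t11.png').max(2).astype(np.float32)
h=proj('top',[[.5408,-.1722,.214],[.5408,-.1722,.188]]); print(h.round(1))
u,v=h[0].round().astype(int); print(im[v-7:v+9,u-8:u+9].astype(int))
xs=np.arange(.527,.557,.003)
for y in(-.36,-.24): 
    uv=proj('top',[[x,y,.145] for x in xs]).astype(np.float32); print(y,cv2.remap(im,uv[:,:1],uv[:,1:],1)[:,0].astype(int))
# dies on the bar: scene grey-level change against v5 moment (all five hung)
a=cv2.imread('pics/raw_s5.png').astype(int); b=cv2.imread('pics/raw_s11.png').astype(int)
for s in(.12,.06,0,-.06,-.12):
    u,v=proj('scene',[[.6325+s*.105,.1632+s*.995,.145]])[0].round().astype(int)
    d=np.abs(a-b)[v-12:v+13,u-12:u+13].mean(); print(s,(u,v),round(d,1))
for n in('t','s'):
    a=cv2.imread(f'pics/raw_{n}0.png').astype(int); b=cv2.imread(f'pics/raw_{n}11.png').astype(int)
    for k,X in(('rivet',onz('top',(348/1.42,280/1.42),.028)),('ring',onz('top',(448/1.42,262/1.42),.03)),('jar',onz('top',(460/1.42,205/1.42),.06)),('slick',onz('top',(208/1.42,313/1.42),.07)),('awl',onz('top',(330/1.42,450/1.42),.01)),('block',onz('top',(186/1.42,287/1.42),.03))):
        u,v=proj('top' if n=='t' else 'scene',[X])[0].round().astype(int); print(n,k,(u,v),round(np.abs(a-b)[v-8:v+9,u-8:u+9].mean(),1))
E
```

```text
t 59.0 pos [ 0.3703 -0.2827  0.2846] yaw -90.2 open 0.0555 F [0.1 0.2 0.1] q6 0.81
[[366.8 209.8]
 [365.  211.8]]
[[ 56  54  54  54  53  54  55  55  54  53  54  53  52  55  56  57  56]
 [ 87  87  87  87  86  86  87  86  87  87  86  86  87  87  88  58  55]
 [129 129 130 129 129 129 127 127 126 126 127 126 127 126 129  64  53]
 [127 129 129 128 123 122 124 126 124 123 125 127 127 127 130  63  56]
 [125 124 121 128  78 126 122 124 125 125 125 122 122 123 127  62  55]
 [128 110 130  63 117 126 126 127 126 127 125 119 124 125 130  63  53]
 [128 124 112  46 128 128 128 130 128 128 126 125 125 127 132  62  55]
 [127 130  73  48 129 132 130 129 129 126 128 124 126 126 131  60  53]
 [109 129  72  50 114 135 133 132 130 129 130  93 123 126 127  72  52]
 [108 130  92  56  58 121 140 140 134 133 104 121 126 125 126 128 129]
 [108 126  92  56  53  62  78 115 105  91 101 103 124 125 124 129 130]
 [125 106 129  90  55  55  55  59  52  98 127  98 122 123 122 128 132]
 [127  81 125 131 108  89  89  84 124 129 122 121 123 121 123 113 116]
 [129 127 108  99 122 122 123 122 114 122 126 127 127 127 129  
[... 240 characters left out ...]
p.int64(371), np.int64(202)) 2.0
0.06 (np.int64(353), np.int64(208)) 2.1
0 (np.int64(335), np.int64(214)) 2.1
-0.06 (np.int64(316), np.int64(220)) 2.1
-0.12 (np.int64(297), np.int64(226)) 2.2
t rivet (np.int64(245), np.int64(197)) 27.8
t ring (np.int64(315), np.int64(185)) 3.3
t jar (np.int64(324), np.int64(144)) 4.4
t slick (np.int64(146), np.int64(220)) 2.4
t awl (np.int64(232), np.int64(317)) 3.5
t block (np.int64(131), np.int64(202)) 2.3
s rivet (np.int64(320), np.int64(245)) 15.9
s ring (np.int64(268), np.int64(278)) 0.7
s jar (np.int64(282), np.int64(299)) 0.3
s slick (np.int64(372), np.int64(193)) 14.9
s awl (np.int64(271), np.int64(192)) 0.6
s block (np.int64(396), np.int64(206)) 0.7
```

```bash
python3 -c "
from plant import robot
print(robot.close_job())"
```

```text
the job is handed in; nothing more can be done
None
```

The job is handed in: all five steel dies hang astride the bar, the guard door is shut hard against its stop, and the pin is home through fork and lug, with the gripper open and clear; no verdict came back.

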